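# Clip the rail to the drill fence and hold the feed lever on its depth stop

## Robot

A 6-joint arm with a two-finger parallel gripper is mounted at the origin on the work surface. World frame = base frame: x ahead of the robot, y to its left, z up, the work surface at z = 0. Lengths are in m, angles in rad, forces in N, time in s.
With the tool pointing down it reaches from about 0.25 to 0.725 m from the base axis. Payload 4 kg.
Tool frame: the origin (TCP) lies on the centre line of the jaws, within the pads' length; the fingertips stand 19 mm ahead of it and the grasp point (between the pads) is the TCP; z points along the fingers, y is the direction in which the jaws open and shut (so a half turn about z gives the same grasp; the last joint's range is limited). The gripper opens to 85 mm and grips with 20 to 120 N. Pads are 22 mm wide; open, the fingers measure 114 mm over their backs; the gripper's body (76 mm by 85 mm) begins 54 mm behind the grasp point. The pads swing forward as they close: fully open they stand 13 mm farther back than shut.
Start: joints at [-1.25, 0.241, 0.005, 1.335, 0, 1.571], TCP at [0.158, -0.474, 0.221] pointing down, gripper open.
Joint ranges: [-2.72, 2.72], [-1.05, 1.87], [-1.09, 1.28], [-1.99, 2.15], [-1.42, 1.44], [-3.14, 3.14]. Speed limits (rad/s): [2.79, 2.79, 3.14, 3.14, 3.14, 3.14].

## Interface

Orientations are given as a unit quaternion [x, y, z, w].
In Python, from workcell import bot gives the robot as it stands. The module is installed in compiled form; this text tells all that it offers.
- The arm moves only by the shell command python3 -m handwheel 'ROWS' [OPENING]. ROWS is JSON, a list of rows, each an object of numbers: "dx", "dy", "dz": the shift along the tool's x, y, z as a fraction of full scale; "ax", "ay", "az": the turn, a rotation vector about the tool's x, y, z as a fraction of full scale. In form: [{"dx": .., "dy": .., "dz": .., "ax": .., "ay": .., "az": ..}, ...]. A call has 1 to 12 rows; each row shifts and turns the commanded pose from where the row before left it, along the tool's axes as they then stand; what a row does not reach is not made up. Full scale, the value 1, is 2.5 cm for a shift and 0.15 rad for a turn. A row lasts 1/10 s, in which the tool goes at most 50 mm and 8.59 degrees, less where a joint would pass 70% of its speed; a pose out of reach is approached as far as the arm can. A call with a number of a shift or a turn outside -1 to 1 is refused whole. A call with a gripper value outside its range is refused whole. OPENING is the gripper's target within -1 to 1 (fully open at 1, half-way at 0, shut at -1), set as the call begins (- or left out, the last holds). The fingers move at their own pace and stop on an object; the grip force is fixed at half the most. Time passes only in rows, so rows that do not move let the fingers close. It gives the time, the measured TCP pose, the force and the opening at its end, in the units of the state.
- bot.get_obs(): the state, without advancing time (a new reading comes with each control period).
- bot.camera(name): name is "scene" or "top"; returns a dict with "img" (420x560x3 uint8, red, green, blue), "intrinsics" (3x3 intrinsics, pixels), "eye" and "rotation" of the camera in the world. Camera axes: x right, y down, z forward; pixel columns grow to the right and rows downward; lengths in m; the calibration is good to about 2 mm. A picture is of the moment at which its call begins. There is no depth.
- bot.job_done(): hands the job in, once; it reports no verdict.
Trained networks look in a picture, given as the dict that the camera call returned (one of the last four; its "shot" number tells which), for a name from the list of things; names that differ only in an ending like _2 or _b are one class to them, and where a whole thing is asked for, a point or a joint stands for the part that bears it (a point fixed in the world has none). Each returns a list of dicts, best first, with "confidence" (0 to 1); they miss things now and then, are a little off and sometimes report something else, mostly with a low value. They report only what shows in the picture. A call takes as long as a camera call. They do not tell look-alikes from the thing itself.
- bot.trace(thing, picture): "region" (420x560 bool, what is visible of it) and "rect" ([centre column, centre row, width, height] in pixels, round what is visible of it).
The state is a dict: "clock": time; "joint_pos": joint angles; "joint_vel": joint speeds; "tau": joint torques, N m; "eef_pos": TCP position; "tool_rot": TCP orientation; "ft_force": force on the tool from outside, world axes, zero at the start; "ft_torque": the same for the moment, N m; "grip_width": finger opening in m.
Only numpy, scipy, OpenCV 4.12 (cv2) and the standard library are available. Lean on these libraries where they do the work, as an engineer would, in place of code of your own. Each camera call takes 0.05 s, during which the arm holds its last target.

## Task

The small bench drill is switched off and its bit hangs over the hole already bored in the top edge of the wooden rail that stands against the fence. Take the spring clamp off the wall of the tool tray and clip it well down over rail and fence together, on the part that sticks out to the left of the drill (the side away from the feed lever), and let go of it; then pull the feed lever forward and down against its return spring until it is hard on the depth stop. Finish while holding the lever there, without letting go, so that the depth can be checked, and leave the mallet, the glue bottle and the gouge where they are.

Things in the scene. Friction and masses are not known exactly. Their poses are not given: they have to be found in the camera images.
- drill: Mini bench drill, 320 mm tall, fixed. Origin: spindle axis at bench level; x from its front to its column (away from the operator), y to its left as the operator sees it, z up. Wooden drilling table: top at z 35 mm, x -100..75, y -160..200. Grey head x -30..125, y -35..35, z 185..270; black belt cover above it, x -38..178, y -40..40, up to z 320
- bit_tip (a point): Tip of the 5 mm drill bit in the chuck: at rest 12 mm above the rail's hole; comes down 30 mm in all as the feed lever is pulled (20 mm per rad)
- fence: Straight aluminium fence fixed across the drilling table behind the rail: 12 mm thick (x), 340 mm long (y), 45 mm high. Origin: centre of its underside; axes as the drill's. Its top is level with the rail's, 80 mm above the bench
- rail: Loose wooden rail, 20 mm thick (x), 300 long (y), 45 high, about 0.2 kg, on edge on the drilling table, its back to the fence (together 32.5 mm thick). Origin: centre of its underside. The hole, 10 mm wide, 28 mm deep, is in the top edge, 45 mm towards -y from the middle, right under the bit with 2.5 mm to spare all round: if the rail is shifted more, the bit will not go in
- tray: Dark wooden open tool tray, fixed, outside 240 (x) by 220 (y) by 70 mm high, walls 15 mm thick. Origin: centre of its underside. Gouges lie low inside. The clamp starts clipped on the wall at its -x side (nearest the robot), jaws down, handles up
- clamp: Steel spring clamp, loose, about 0.13 kg, 127 mm long, 26 mm wide: two half-arms on a pivot. Origin: middle of the pivot axis. Frame of its +x half: y along the pivot, z to the handles, x from jaw to jaw; upright at jaw angle 0, else it leans by half that angle. Jaw pads end 53 mm below the pivot (about 40 mm free throat); let go, they close with 9 to 12 N
- clamp_grip (a point): Point 56 mm above the clamp's pivot, midway between the handles when the jaw angle is 0 (it leans with the +x half). The dark rubber-dipped grips, 24 mm wide (y), reach 16 mm above and below it. Handles are 66 mm over their outsides here at jaw angle 0 and about 33 mm at the stop; squeezing them together (12 N) opens the jaws
- clamp_jaw (a joint): Opening angle of the clamp, rad: 0 = jaws 15 mm apart as on the tray wall; 0.1 more for each 5 mm of jaw opening; 0.58 = squeezed to its stop, jaws 44 mm apart; about 0.35 when clipped on rail and fence
- feed (a joint): Angle of the feed lever, rad: 0 = up at rest, leaning 0.25 rad back from upright (to drill +x); grows as it is pulled forward (to drill -x) and down; 1.5 = on the depth stop, pointing forward, 18 degrees above level. A return spring pulls it back: 6 N at the knob at rest, 10 N at the stop
- feed_knob (a point): Centre of the lever's knob: a black cylinder 22 mm in diameter, 40 mm long, its length along the drill's y. It moves with the lever, 90 mm from the lever's axis; the steel rod is on its inner side (+y) only. It does not spin on the lever, but can turn between fingers that hold it
- feed_axis (a point): Fixed point on the axis that the lever turns about, level with the middle of the knob's length: 15 mm behind the spindle axis, 110 mm to the right of it (drill -y), 220 mm above the bench. The axis runs along the drill's y
- clip_spot (a point): A good place for the clamp, which must be to the left of the drill: middle of the thickness of rail and fence together, level with their top, 140 mm to the left (drill +y) of the spindle axis. Axes as the drill's
- mallet: Bystander: carver's mallet standing on its round head, 84 mm wide, 225 mm tall. Origin: centre of its underside
- glue: Bystander: white glue bottle, 54 mm wide, 150 mm tall, upright. Origin: centre of its underside
- gouge: Bystander: gouge lying on the bench, wooden handle to its -x, 260 mm long, 28 mm thick. Origin: under the middle of its length
There are look-alikes about, which are no part of the job. There is more than one size of the clamp; the one meant has the size given above.

How it is judged:
By the outcome, as a careful person would: the job done as asked, in the order asked, and still so for the second after the job is handed in, while the arm keeps its last pose, push and grip.
It also fails if it takes over 64 s, if anything falls off the work surface, if the arm or the gripper's body presses on something with over 40 N, if the wrist force passes 120 N, or if a joint passes its speed limit or range.

## Working session

There is one attempt and no reset: what is moved stays moved. The work goes in short steps, Python scripts to look and compute and a shell command to move; the robot and the scene stay as the last step left them, time stands still between calls to the robot, and variables do not carry over. Pictures are saved under pics/ and viewed, and the job is handed in when it is done.

```bash
mkdir -p pics; ls; cat > h.py <<'E'
import numpy as np, cv2
from workcell import bot
from scipy.spatial.transform import Rotation as R
def proj(c,P):
    P=np.atleast_2d(P); q=(P-c["eye"])@np.array(c["rotation"])  # assume rotation: cam->world
    K=np.array(c["intrinsics"]); u=q@K.T; return u[:,:2]/u[:,2:]
def ray(c,uv):
    K=np.array(c["intrinsics"]); d=np.linalg.solve(K,[uv[0],uv[1],1]); d=np.array(c["rotation"])@d; return np.array(c["eye"]),d/np.linalg.norm(d)
def atz(c,uv,z):
    e,d=ray(c,uv); return e+d*(z-e[2])/d[2]
def save(c,n,crop=None,s=1):
    im=c["img"][:,:,::-1]
    if crop: x0,y0,x1,y1=crop; im=im[y0:y1,x0:x1]
    if s!=1: im=cv2.resize(im,None,fx=s,fy=s,interpolation=cv2.INTER_CUBIC)
    cv2.imwrite("pics/"+n,im)
E
python3 - <<'E'
from h import *
for n in("scene","top"):
    c=bot.camera(n); save(c,n+"0.png",s=1.4)
    print(n,c["eye"],np.array(c["rotation"]).round(3).tolist(),np.array(c["intrinsics"]).tolist())
    for t in["drill","fence","rail","tray","clamp","feed_knob","mallet","glue","gouge"]:
        for d in bot.trace(t,c)[:3]: print(t,round(d["confidence"],2),np.round(d["rect"],1))
print(bot.get_obs())
E
```

```text
pics
scene [ 1.20051067 -0.35962074  0.90909382] [0.786, 0.475, -0.198, -0.342] [[398.212570687514, 0.0, 276.7695501416525], [0.0, 398.212570687514, 208.3648859143229], [0.0, 0.0, 1.0]]
drill 0.69 [251.1 266.2 149.3 157.7]
fence 0.72 [254.9 272.8 118.7  59.9]
fence 0.59 [150.8 334.5  28.9  49.7]
fence 0.19 [258.6 265.1  98.1  49.1]
rail 0.7 [258.8 264.6  97.1  46.9]
tray 0.55 [366.1 220.9 106.2  83.1]
tray 0.25 [361.6 175.6  20.   42.7]
clamp 0.94 [315.6 165.2  23.8  52.3]
clamp 0.76 [361.4 176.4  22.6  42.5]
clamp 0.57 [366.2 155.   27.2  29.4]
feed_knob 0.85 [210.2 236.7  32.5  23. ]
mallet 0.86 [339.6 291.4  35.1  71.5]
mallet 0.55 [122.  295.5  22.7  77.8]
glue 0.83 [151.1 335.1  28.2  45.1]
gouge 0.74 [122.2 295.6  23.2  76.3]
gouge 0.57 [354.4 168.4   5.5  32.5]
top [ 0.28068294 -0.01167128  1.52932289] [0.723, -0.683, 0.073, -0.081] [[528.8941527870312, 0.0, 273.0071858244527], [0.0, 528.8941527870312, 198.96502152933445], [0.0, 0.0, 1.0]]
drill 0.92 [313.4 177.7 131.1 132.9]
fence 0.59 [309.9 199.9 122.9  15. ]
rail 0.53 [265.1 138.1  26.3  46.1]
tray 0.81 [172.4 211.6  94.2 
[... 307 characters left out ...]
ck': 1.0, 'joint_pos': array([-1.25002656e+00,  2.40596864e-01,  5.02169391e-03,  1.33518414e+00,
       -1.75200866e-05,  1.57078941e+00]), 'joint_vel': array([-1.69665707e-03, -5.77258237e-04,  1.86979416e-03,  1.98876329e-04,
        1.92907201e-04, -6.41721444e-05]), 'tau': array([-3.77699280e-04, -3.72210968e+01,  2.52699852e+01,  1.18062086e-03,
        5.65122127e-05,  2.09807484e-05]), 'eef_pos': array([ 0.15764869, -0.47451426,  0.22131633]), 'tool_rot': array([ 9.87165339e-01,  1.59701577e-01, -5.69223588e-06,  1.96678920e-05]), 'ft_force': array([-0.37880916, -0.58834641, -0.0972683 ]), 'ft_torque': array([-0.03097289,  0.00562827,  0.04906981]), 'grip_width': 0.08531546371596889}
```

```bash
sed -i 's/np.array(c\["rotation"\])/R.from_quat(c["rotation"]).as_matrix()/g' h.py; python3 - <<'E'
from h import *
c=bot.camera("top");print(R.from_quat(c["rotation"]).as_matrix().round(2)); print(proj(c,[[0,0,0],[.5,0,0],[.5,.2,0]]))
E
```

```text
[[ 0.06 -0.97  0.22]
 [-1.   -0.05  0.02]
 [-0.01 -0.22 -0.98]]
[[265.76356656 421.54042622]
 [276.09341916 238.65984445]
 [207.69696922 234.81958068]]
```

View pics/scene0.png

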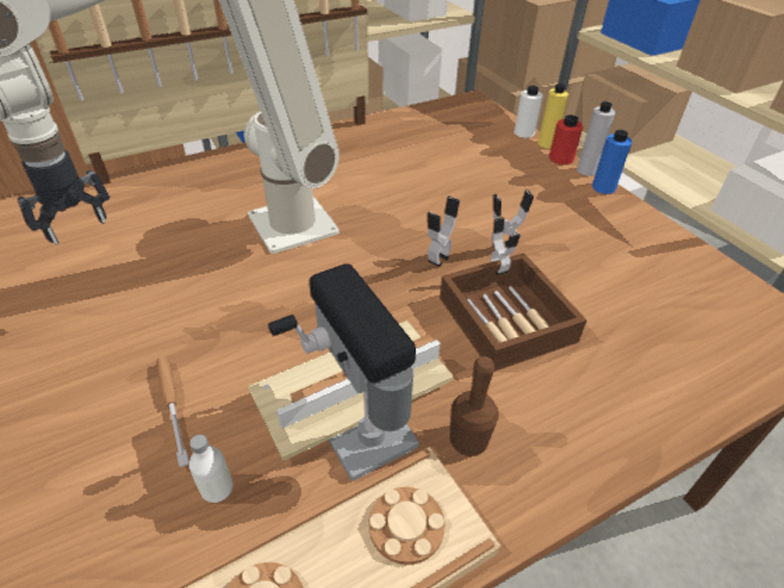

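View pics/top0.png

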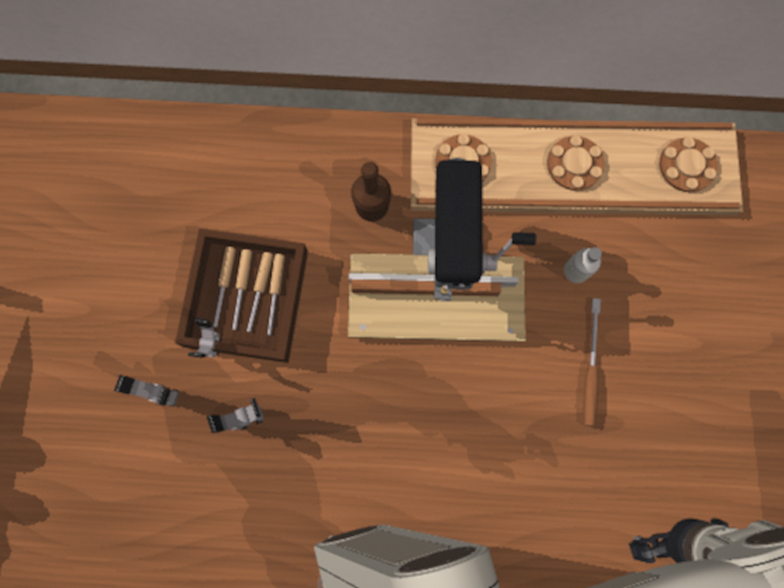

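```bash
python3 - <<'E'
from h import *
c=bot.camera("top");save(c,"t_tray.png",(120,155,230,265),5.4)
save(c,"t_drill.png",(240,105,400,250),4.9)
c=bot.camera("scene");save(c,"s_tray.png",(300,130,430,260),4.5)
save(c,"s_drill.png",(170,180,340,345),3.6)
E
```

```text
(no output)
```

View pics/t_tray.png

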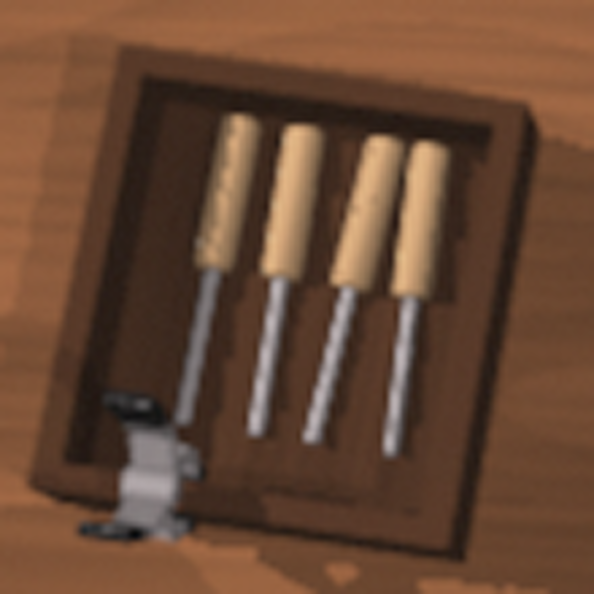

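View pics/t_drill.png

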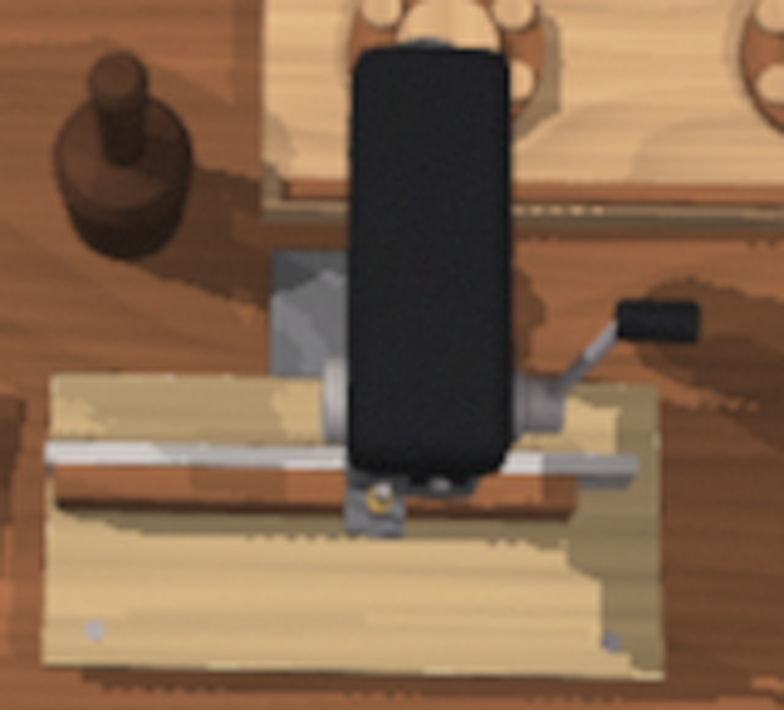

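View pics/s_tray.png

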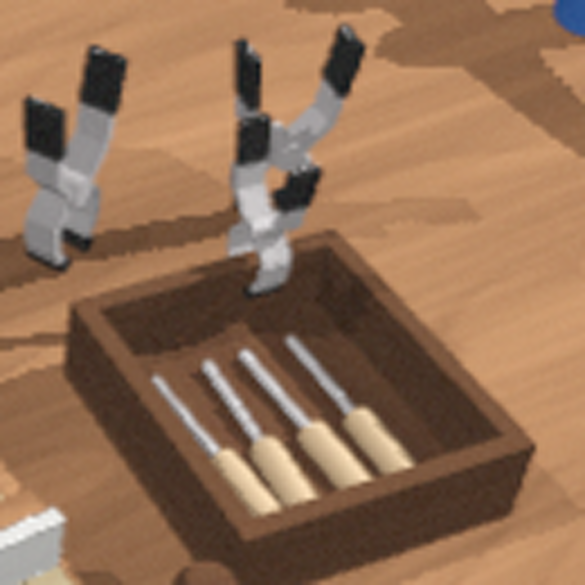

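View pics/s_drill.png

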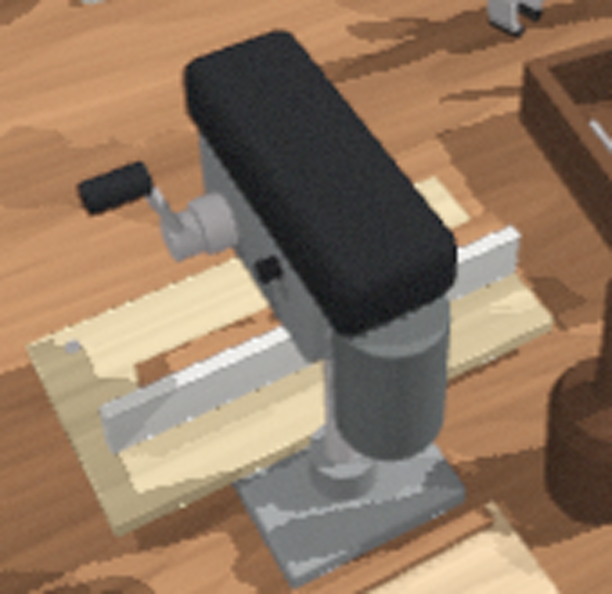

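```bash
cat > fit.py <<'E'
from h import *
from scipy.optimize import least_squares
T=bot.camera("top");S=bot.camera("scene")
tp=lambda s,o,pts:np.array(pts,float)/s+o
def Z(a): return R.from_euler("z",a).as_matrix()
def fit(mT,iT,mS,iS,x0,extra=lambda p:(mT_,mS_),n=3):
    pass
# drill
def model(p):
    f=p[3]
    t=np.array([[-.1,.2,.035],[-.1,-.16,.035],[.075,.2,.035],[.075,-.16,.035]])
    fe=np.array([[.0225,f+.17,.08],[.0225,f-.17,.08],[.0105,f+.17,.08]])
    return t,fe
def w(p,P): return P@Z(p[2]).T+[p[0],p[1],0]
iT=tp(4.9,[240,105],[[42,663],[663,678],[50,375],[660,385],[47,443],[637,457],[45,465]])
iS=tp(3.6,[170,180],[[28,347],[118,527],[553,322],[519,228],[102,405]])
def res(p):
    t,fe=model(p)
    a=proj(T,w(p,np.vstack([t,fe])))-iT
    b=proj(S,w(p,np.vstack([t[[1,3,2]],fe[[0,1]]])))-iS
    return np.r_[a.ravel(),b.ravel()]
r=least_squares(res,[.45,-.07,0,0],loss="soft_l1");print("drill",r.x.round(4));print(r.fun.reshape(-1,2).round(1).tolist())
p=r.x
for n,P in dict(clip=[.00625,.14,.08],axis=[.015,-.11,.22],knob=[.015+.09*np.sin(.25),-.11,.22+.09*np.cos(.25)],hole=[0,0,.08]).items():
    q=w(p,np.array([P]));print(n,q.round(4),proj(T,q).round(1),proj(S,q).round(1))
np.save("drill.npy",p)
# tray
M=np.array([[.12,.11,.07],[.12,-.11,.07],[-.12,.11,.07],[-.12,-.11,.07]])
iT2=tp(5.4,[120,155],[[122,45],[535,103],[32,485],[464,552]])
iS2=tp(4.5,[300,130],[[535,440],[245,540],[335,232],[70,307]])
f2=lambda p:np.r_[(proj(T,w(p,M))-iT2).ravel(),(proj(S,w(p,M))-iS2).ravel()]
r=least_squares(f2,[.4,.2,0]);print("tray",r.x.round(4),r.fun.reshape(-1,2).round(1).tolist());tr=r.x
np.save("tray.npy",tr)
def tri(a,b):
    f=lambda X:np.r_[(proj(T,X)-a).ravel(),(proj(S,X)-b).ravel()]
    r=least_squares(f,[.3,.25,.15]);return r.x,r.fun
for n,a,b in[("outer",(108,530),(255,137)),("inner",(135,407),(297,187))]:
    X,e=tri(tp(5.4,[120,155],[a])[0],tp(4.5,[300,130],[b])[0]);print(n,X.round(4),e.round(1),"tray",((X-[tr[0],tr[1],0])@Z(tr[2])).round(4))
E
python3 fit.py
```

```text
drill [ 0.592  -0.1174  0.0368  0.0302]
[[-0.4, 0.4], [-0.4, -0.2], [-0.2, -0.4], [-1.1, -0.2], [-1.0, -0.2], [-0.3, -0.8], [-0.8, -0.5], [-1.9, -1.1], [-2.2, -0.3], [-1.0, -1.4], [-0.9, 1.4], [-0.3, 3.5]]
clip [[0.5931 0.0228 0.08  ]] [[269.9 201.2]] [[291.7 249. ]]
axis [[ 0.611  -0.2267  0.22  ]] [[367.5 188.1]] [[201.6 252.2]]
knob [[ 0.6332 -0.2259  0.3072]] [[373.5 170.5]] [[200.8 231.9]]
hole [[ 0.592  -0.1174  0.08  ]] [[319.8 204.4]] [[244.9 267.4]]
tray [ 0.5593  0.2957 -0.0841] [[-0.2, -0.8], [-1.1, -1.2], [-0.2, 0.1], [-2.2, -1.2], [-0.7, 1.0], [-1.1, 0.7], [-1.7, -1.0], [-1.7, -1.0]]
outer [0.4205 0.352  0.1547] [-0.4 -0.3 -0.6  0.1] tray [-0.143   0.0444  0.1547]
inner [0.4805 0.3448 0.1549] [-0.2 -0.1 -0.2  0. ] tray [-0.0826  0.0422  0.1549]
```

```bash
cat >> h.py <<'E'
def goto(pos,yangle):
    "tool down, tool y along world angle yangle; prints tool-frame units: total turn az first, then shift in the FINAL frame"
    o=bot.get_obs(); A=R.from_quat(o["tool_rot"])
    y=np.array([np.cos(yangle),np.sin(yangle),0]);z=np.array([0,0,-1.]);B=R.from_matrix(np.c_[np.cross(y,z),y,z])
    print("clk",round(o["clock"],2),"pos",o["eef_pos"].round(4),"rotunits",((A.inv()*B).as_rotvec()/.15).round(2),"shift",(B.inv().apply(np.array(pos)-o["eef_pos"])/.025).round(2),"F",o["ft_force"].round(1),"w",round(o["grip_width"],4))
E
python3 - <<'E'
from h import *
T=bot.camera("top")
d=np.load("drill.npy");t=np.load("tray.npy")
print("mallet",atz(T,(266.5,149),0),"glue",atz(T,(410,197),0))
g=R.from_euler("z",t[2]).apply([-.1125,.0433,0])+[t[0],t[1],0];print(g)
goto([g[0],g[1],.26],t[2])
E
```

```text
mallet [0.77114594 0.0442647  0.        ] glue [ 0.64640243 -0.38872658  0.        ]
[0.45086619 0.34833256 0.        ]
clk 1.3 pos [ 0.1577 -0.4745  0.2213] rotunits [-0.   -0.   -7.77] shift [33.78  8.92 -1.55] F [0.  0.3 0.4] w 0.0855
```

```bash
python3 -m handwheel '[{"dz":-0.2,"az":-0.97},{"dz":-0.2,"az":-0.97},{"dz":-0.2,"az":-0.97},{"dz":-0.2,"az":-0.97},{"dz":-0.2,"az":-0.97},{"dz":-0.2,"az":-0.97},{"dz":-0.2,"az":-0.97},{"dz":-0.2,"az":-0.97}]' 1; python3 - <<'E'
from h import *
goto([.4509,.3483,.26],-.0841);print(bot.get_obs()["joint_pos"])
E
```

```text
clk 1.3 pos [ 0.1577 -0.4745  0.2213] rotunits [-0.   -0.   -7.77] shift [33.78  8.92 -1.55] F [0.  0.3 0.4] w 0.0855
[-1.24999153e+00  2.40618492e-01  4.99702655e-03  1.33521526e+00
 -3.50069860e-06  1.57083516e+00]invalid input
```

```bash
python3 -m handwheel '[{"dx":0,"dy":0,"dz":-0.2,"ax":0,"ay":0,"az":-0.97},{"dx":0,"dy":0,"dz":-0.2,"ax":0,"ay":0,"az":-0.97},{"dx":0,"dy":0,"dz":-0.2,"ax":0,"ay":0,"az":-0.97},{"dx":0,"dy":0,"dz":-0.2,"ax":0,"ay":0,"az":-0.97},{"dx":0,"dy":0,"dz":-0.2,"ax":0,"ay":0,"az":-0.97},{"dx":0,"dy":0,"dz":-0.2,"ax":0,"ay":0,"az":-0.97},{"dx":0,"dy":0,"dz":-0.2,"ax":0,"ay":0,"az":-0.97},{"dx":0,"dy":0,"dz":-0.2,"ax":0,"ay":0,"az":-0.97}]' 1; python3 - <<'E'
from h import *
goto([.4509,.3483,.26],-.0841);print(bot.get_obs()["joint_pos"])
E
```

```text
clock: 2.1
eef_pos: [0.1577, -0.4745, 0.2615]
tool_rot: [0.735, 0.678, 0.0, -0.0]
ft_force: [-0.2, -0.4, 0.0]
grip_width: 0.0852
clk 2.1 pos [ 0.1577 -0.4745  0.2615] rotunits [-0.   -0.    0.03] shift [33.78  8.92  0.06] F [-0.2 -0.4  0. ] w 0.0852
[-1.24999740e+00  2.27196320e-01  9.17232652e-02  1.43541356e+00
  2.17967959e-05  4.00781278e-01]
```

```bash
for i in 1 2 3; do python3 -m handwheel '[{"dx":0.94,"dy":0.248,"dz":0,"ax":0,"ay":0,"az":0},{"dx":0.94,"dy":0.248,"dz":0,"ax":0,"ay":0,"az":0},{"dx":0.94,"dy":0.248,"dz":0,"ax":0,"ay":0,"az":0},{"dx":0.94,"dy":0.248,"dz":0,"ax":0,"ay":0,"az":0},{"dx":0.94,"dy":0.248,"dz":0,"ax":0,"ay":0,"az":0},{"dx":0.94,"dy":0.248,"dz":0,"ax":0,"ay":0,"az":0},{"dx":0.94,"dy":0.248,"dz":0,"ax":0,"ay":0,"az":0},{"dx":0.94,"dy":0.248,"dz":0,"ax":0,"ay":0,"az":0},{"dx":0.94,"dy":0.248,"dz":0,"ax":0,"ay":0,"az":0},{"dx":0.94,"dy":0.248,"dz":0,"ax":0,"ay":0,"az":0},{"dx":0.94,"dy":0.248,"dz":0,"ax":0,"ay":0,"az":0},{"dx":0.94,"dy":0.248,"dz":0,"ax":0,"ay":0,"az":0}]' ; done; python3 - <<'E'
from h import *
goto([.4509,.3483,.16],-.0841);print(bot.get_obs()["joint_pos"])
T=bot.camera("top");S=bot.camera("scene");save(S,"s1.png",(280,80,440,240),3.7);save(T,"t1.png",(90,150,290,350),2.9)
E
```

```text
clock: 3.3
eef_pos: [0.2562, -0.199, 0.2615]
tool_rot: [0.737, 0.676, 0.0, 0.0]
ft_force: [0.5, -0.1, 0.6]
grip_width: 0.0854
clock: 4.5
eef_pos: [0.3546, 0.0757, 0.2615]
tool_rot: [0.737, 0.676, 0.0, 0.0]
ft_force: [0.8, 0.3, 0.0]
grip_width: 0.0852
clock: 5.7
eef_pos: [0.4529, 0.3502, 0.2612]
tool_rot: [0.737, 0.676, -0.0, 0.0]
ft_force: [-0.6, -0.7, 1.4]
grip_width: 0.0852
clk 5.7 pos [0.4529 0.3502 0.2612] rotunits [-0.    0.   -0.01] shift [-0.08 -0.07  4.05] F [-0.6 -0.7  1.4] w 0.0852
[ 6.58186936e-01  3.77382230e-01  2.97658319e-01  1.49116570e+00
 -4.91233742e-05  2.31486386e+00]
```

View pics/s1.png

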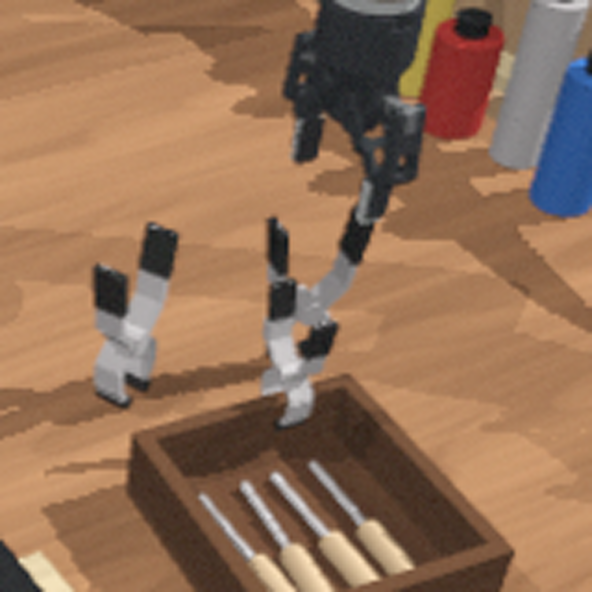

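View pics/t1.png

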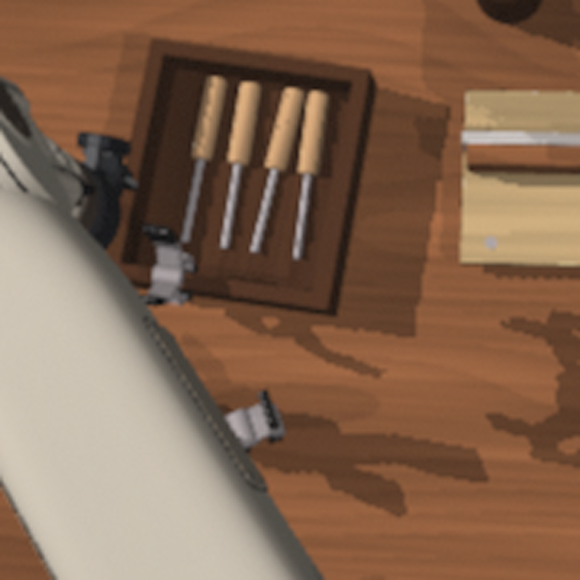

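```bash
python3 - <<'E'
from h import *
T=bot.camera("top");S=bot.camera("scene")
p=bot.get_obs()["eef_pos"]
for q in(p,[.4509,.3483,.155],[.453,.35,.33]):
  print(proj(T,q),proj(S,q))
for n,c,o,s in(("s1",S,(280,80),3.7),("t1",T,(90,150),2.9)):print((proj(c,p)-o)*s)
E
```

```text
[[131.14930514 234.68254504]] [[367.22549336 137.41862536]]
[[142.25264387 241.34819094]] [[360.89414467 165.99668882]]
[[122.81746528 229.91328889]] [[371.71930785 116.57274856]]
[[322.73432541 212.44891383]]
[[119.33298492 245.57938062]]
```

```bash
python3 - <<'E'
from h import *
S=bot.camera("scene");T=bot.camera("top")
o=bot.get_obs();p=o["eef_pos"];Q=R.from_quat(o["tool_rot"])
im=cv2.resize(S["img"][80:240,280:440,::-1],None,fx=3.7,fy=3.7,interpolation=cv2.INTER_CUBIC)
for sy in(-.0427,.0427):
  for z,col in((0,(0,0,255)),(.006,(0,255,0)),(.019,(255,0,0))):
    u=(proj(S,p+Q.apply([0,sy,z]))[0]-[280,80])*3.7
    cv2.circle(im,tuple(int(v) for v in u),3,col,-1)
# grip targets
for sy in(-.033,.033):
  for z in(.131,.147,.163):
    P=np.array([.4509,.3483,z])+R.from_euler("z",-.084).apply([sy,0,0]);u=(proj(S,P)[0]-[280,80])*3.7
    cv2.circle(im,tuple(int(v) for v in u),3,(0,255,255),-1)
cv2.imwrite("pics/s2.png",im)
E
```

```text
(no output)
```

View pics/s2.png

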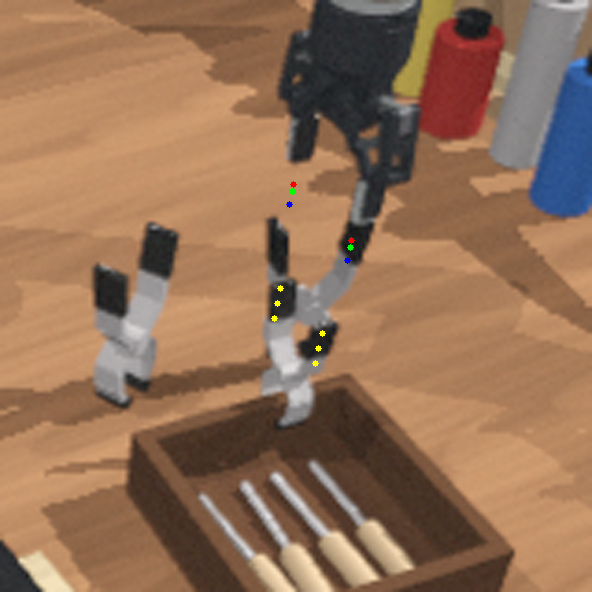

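```bash
cat > ov.py <<'E'
from h import *
import sys
n,x0,y0,x1,y1,s,out=sys.argv[1],*map(int,sys.argv[2:6]),float(sys.argv[6]),sys.argv[7]
c=bot.camera(n);o=bot.get_obs();p=o["eef_pos"];Q=R.from_quat(o["tool_rot"])
im=cv2.resize(c["img"][y0:y1,x0:x1,::-1],None,fx=s,fy=s,interpolation=cv2.INTER_CUBIC)
for sy in(-o["grip_width"]/2,o["grip_width"]/2):
  for sx in(-.011,.011):
   for z,col in((-.013,(0,255,255)),(.006,(0,255,0)),(.019,(255,0,0))):
    u=(proj(c,p+Q.apply([sx,sy,z]))[0]-[x0,y0])*s
    cv2.circle(im,tuple(int(v) for v in u),2,col,-1)
cv2.imwrite("pics/"+out,im)
E
python3 ov.py top 90 150 200 260 5 t2.png
```

```text
(no output)
```

View pics/t2.png

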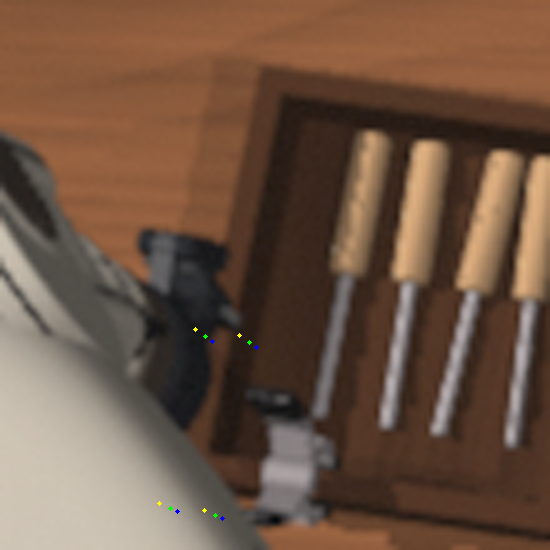

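```bash
python3 -m handwheel '[{"dx":-0.08,"dy":-0.07,"dz":0.6,"ax":0,"ay":0,"az":0},{"dx":0,"dy":0,"dz":0.6,"ax":0,"ay":0,"az":0},{"dx":0,"dy":0,"dz":0.6,"ax":0,"ay":0,"az":0},{"dx":0,"dy":0,"dz":0.6,"ax":0,"ay":0,"az":0},{"dx":0,"dy":0,"dz":0.6,"ax":0,"ay":0,"az":0},{"dx":0,"dy":0,"dz":0.6,"ax":0,"ay":0,"az":0},{"dx":0,"dy":0,"dz":0,"ax":0,"ay":0,"az":0}]'; python3 ov.py scene 320 100 430 210 5 s3.png; python3 ov.py top 90 180 180 270 5 t3.png
```

```text
clock: 6.75
eef_pos: [0.4495, 0.3456, 0.1695]
tool_rot: [0.737, 0.676, -0.002, -0.0]
ft_force: [-0.5, 0.2, 0.1]
grip_width: 0.0854
```

View pics/s3.png

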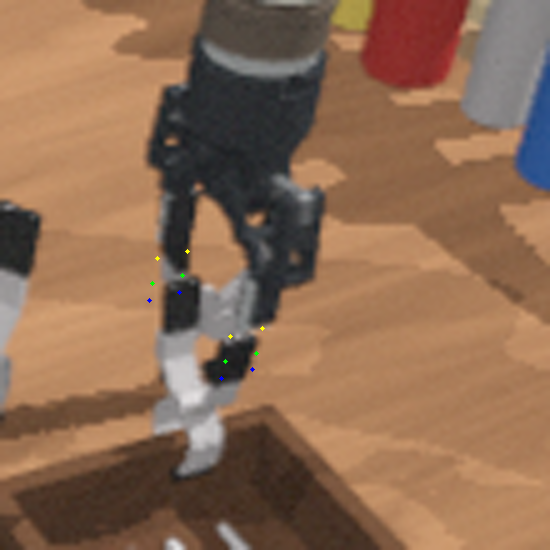

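View pics/t3.png

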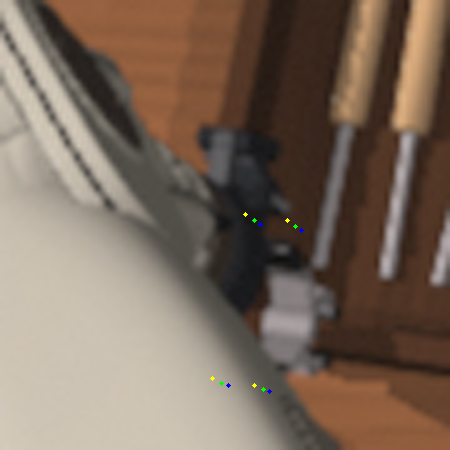

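```bash
python3 -m handwheel '[{"dx":0.08,"dy":0.05,"dz":0.5,"ax":0,"ay":0,"az":0},{"dx":0,"dy":0,"dz":0.5,"ax":0,"ay":0,"az":0},{"dx":0,"dy":0,"dz":0,"ax":0,"ay":0,"az":0},{"dx":0,"dy":0,"dz":0,"ax":0,"ay":0,"az":0}]'; python3 ov.py scene 320 100 430 210 5 s4.png; python3 ov.py top 90 180 180 270 5 t4.png; python3 -c "
from h import *
goto([.4509,.3483,.143],-.0841)"
```

```text
clock: 7.25
eef_pos: [0.4518, 0.3489, 0.1456]
tool_rot: [0.737, 0.676, -0.001, -0.0]
ft_force: [-0.0, 0.5, 0.3]
grip_width: 0.0855
clk 7.35 pos [0.4523 0.3494 0.1465] rotunits [ 0.   -0.   -0.01] shift [-0.05 -0.05  0.14] F [-0.2 -0.2 -0.5] w 0.0851
```

View pics/s4.png

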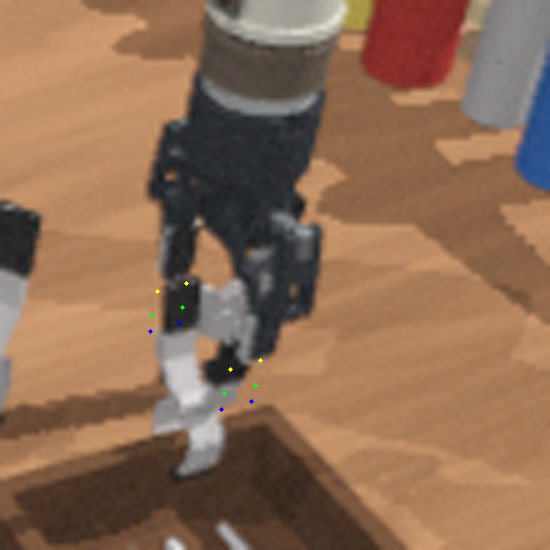

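View pics/t4.png

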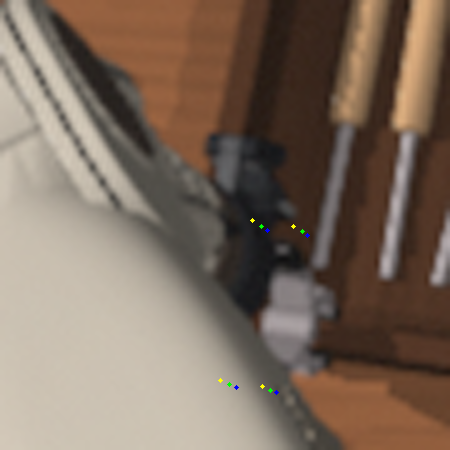

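```bash
python3 -m handwheel '[{"dx":0,"dy":0,"dz":0,"ax":0,"ay":0,"az":0},{"dx":0,"dy":0,"dz":0,"ax":0,"ay":0,"az":0},{"dx":0,"dy":0,"dz":0,"ax":0,"ay":0,"az":0},{"dx":0,"dy":0,"dz":0,"ax":0,"ay":0,"az":0},{"dx":0,"dy":0,"dz":0,"ax":0,"ay":0,"az":0},{"dx":0,"dy":0,"dz":0,"ax":0,"ay":0,"az":0},{"dx":0,"dy":0,"dz":0,"ax":0,"ay":0,"az":0},{"dx":0,"dy":0,"dz":0,"ax":0,"ay":0,"az":0}]' -1; python3 ov.py scene 320 100 430 210 5 s5.png
```

```text
clock: 8.15
eef_pos: [0.4522, 0.3493, 0.1463]
tool_rot: [0.737, 0.676, -0.0, -0.0]
ft_force: [-0.4, 0.2, -1.7]
grip_width: 0.024
```

View pics/s5.png

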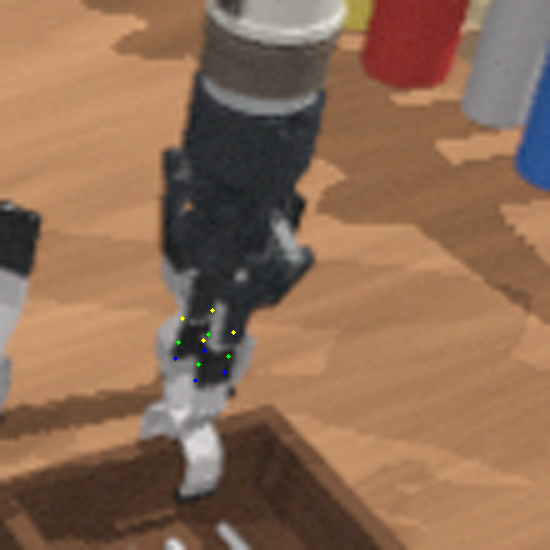

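```bash
python3 -m handwheel '[{"dx":0,"dy":0,"dz":-0.4,"ax":0,"ay":0,"az":0},{"dx":0,"dy":0,"dz":-0.5,"ax":0,"ay":0,"az":0},{"dx":0,"dy":0,"dz":-0.6,"ax":0,"ay":0,"az":0},{"dx":0,"dy":0,"dz":-0.6,"ax":0,"ay":0,"az":0},{"dx":0,"dy":0,"dz":-0.6,"ax":0,"ay":0,"az":0},{"dx":0,"dy":0,"dz":-0.6,"ax":0,"ay":0,"az":0},{"dx":0,"dy":0,"dz":-0.4,"ax":0,"ay":0,"az":0},{"dx":0,"dy":0,"dz":-0.3,"ax":0,"ay":0,"az":0},{"dx":0,"dy":0,"dz":0,"ax":0,"ay":0,"az":0}]'; python3 ov.py scene 310 70 430 190 5 s6.png;python3 ov.py top 80 170 190 270 5 t6.png
```

```text
clock: 9.1
eef_pos: [0.4528, 0.3497, 0.2479]
tool_rot: [0.737, 0.676, 0.001, 0.0]
ft_force: [1.0, 1.0, -0.8]
grip_width: 0.0242
```

View pics/s6.png

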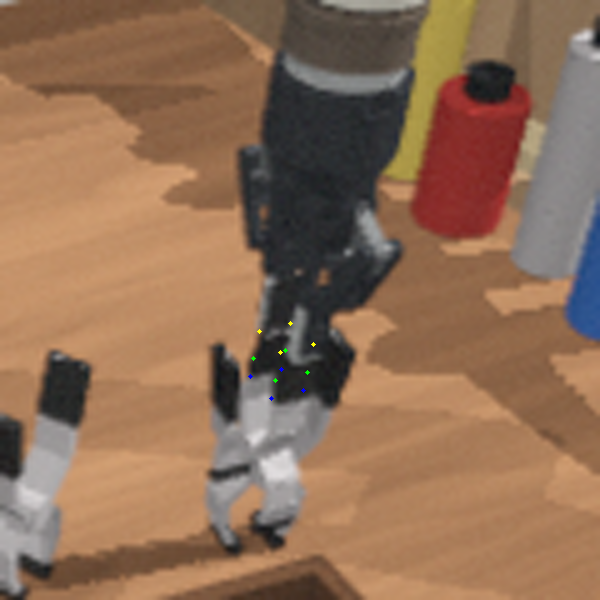

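View pics/t6.png

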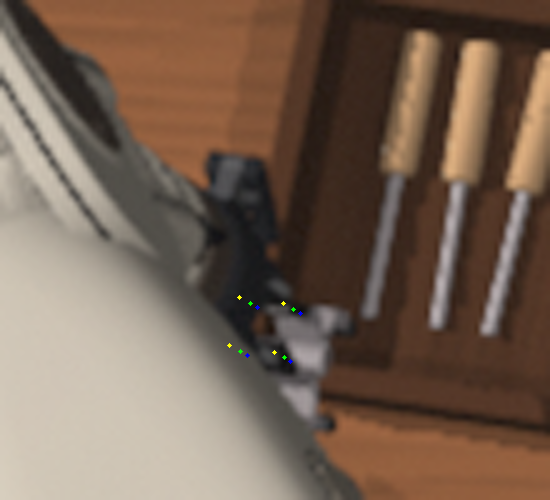

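```bash
python3 - <<'E'
from h import *
S=bot.camera("scene");T=bot.camera("top")
u=R.from_euler("z",-.084).apply([1,0,0])
for dz in(-.11,-.12):
  for s in(-.022,0,.022):
    P=np.array([.4528,.3497,.248+dz])+u*s
    print(dz,s,((proj(S,P)[0]-[310,70])*5).round(),((proj(T,P)[0]-[80,170])*5).round())
for d in bot.trace("clamp",S): print(d["confidence"],((d["rect"][:2]-np.array([310,70]))*5).round(),np.round(d["rect"],1))
E
```

```text
-0.11 -0.022 [235. 483.] [309. 398.]
-0.11 0 [254. 503.] [317. 357.]
-0.11 0.022 [273. 523.] [325. 317.]
-0.12 -0.022 [233. 495.] [314. 401.]
-0.12 0 [251. 515.] [322. 360.]
-0.12 0.022 [270. 535.] [329. 320.]
0.95 [267. 437.] [363.4 157.4  17.1  38.2]
0.81 [ 30. 477.] [316.  165.3  27.2  52.7]
0.81 [281. 458.] [366.2 161.7  29.   43.2]
```

```bash
python3 - <<'E'
from h import *
T=bot.camera("top");S=bot.camera("scene");save(T,"t7.png",(120,215,160,265),11);save(S,"s7.png",(340,125,390,185),10)
E
```

```text
(no output)
```

View pics/t7.png

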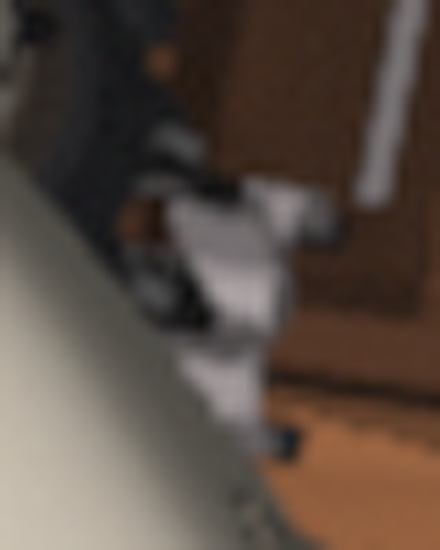

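View pics/s7.png

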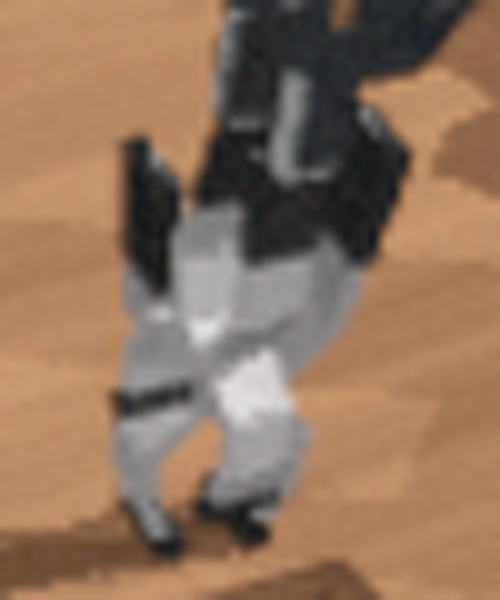

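```bash
python3 - <<'E'
from h import *
from scipy.optimize import least_squares
T=bot.camera("top");S=bot.camera("scene")
for a,b in(((150,234.5),(361.5,174.5)),((145.9,255),(351.6,165.5))):
    f=lambda X:np.r_[(proj(T,X)-a).ravel(),(proj(S,X)-b).ravel()]
    r=least_squares(f,[.45,.35,.15]);print(r.x.round(4),r.fun.round(1))
print(bot.get_obs()["eef_pos"])
E
```

```text
[0.4728 0.3346 0.1412] [-0.4 -0.3 -0.6  0.1]
[0.4177 0.3395 0.1374] [-0.1 -0.  -0.1  0. ]
[0.45205289 0.34911443 0.24583955]
```

```bash
python3 -m handwheel '[{"dx":0,"dy":0,"dz":-0.5,"ax":-0.2,"ay":0,"az":-0.4},{"dx":0,"dy":0,"dz":-0.5,"ax":-0.27,"ay":0,"az":-0.4}]'; python3 -c "
from h import *
goto([.5936,.0228,.27],.0368)"
```

```text
clock: 9.75
eef_pos: [0.4521, 0.349, 0.2706]
tool_rot: [0.694, 0.719, 0.023, 0.026]
ft_force: [-0.7, -0.1, -0.8]
grip_width: 0.0237
clk 9.75 pos [0.4521 0.349  0.2706] rotunits [ 0.47  0.04 -0.01] shift [-13.25   5.18   0.02] F [-0.7 -0.1 -0.8] w 0.0237
```

```bash
for i in 1 2; do python3 -m handwheel '[{"dx":-0.83,"dy":0.324,"dz":0,"ax":0,"ay":0,"az":0},{"dx":-0.83,"dy":0.324,"dz":0,"ax":0,"ay":0,"az":0},{"dx":-0.83,"dy":0.324,"dz":0,"ax":0,"ay":0,"az":0},{"dx":-0.83,"dy":0.324,"dz":0,"ax":0,"ay":0,"az":0},{"dx":-0.83,"dy":0.324,"dz":0,"ax":0,"ay":0,"az":0},{"dx":-0.83,"dy":0.324,"dz":0,"ax":0,"ay":0,"az":0},{"dx":-0.83,"dy":0.324,"dz":0,"ax":0,"ay":0,"az":0},{"dx":-0.83,"dy":0.324,"dz":0,"ax":0,"ay":0,"az":0}]';done;  python3 -m handwheel '[{"dx":0,"dy":0,"dz":0,"ax":0,"ay":0,"az":0},{"dx":0,"dy":0,"dz":0,"ax":0,"ay":0,"az":0}]'; python3 -c "
from h import *
goto([.5936,.0228,.27],.0368)
T=bot.camera('top');S=bot.camera('scene');save(T,'t8.png',(225,140,325,240),6);save(S,'s8.png',(240,130,340,270),4.2)"
```

```text
clock: 10.55
eef_pos: [0.5222, 0.1847, 0.2764]
tool_rot: [0.695, 0.719, 0.024, 0.026]
ft_force: [0.4, 0.7, -1.2]
grip_width: 0.0238
clock: 11.35
eef_pos: [0.5925, 0.021, 0.2816]
tool_rot: [0.695, 0.719, 0.024, 0.026]
ft_force: [0.5, 1.2, -1.8]
grip_width: 0.0242
clock: 11.55
eef_pos: [0.5921, 0.0217, 0.2814]
tool_rot: [0.695, 0.718, 0.024, 0.025]
ft_force: [0.1, 0.1, -0.7]
grip_width: 0.0237
clk 11.55 pos [0.5921 0.0217 0.2814] rotunits [ 0.46  0.02 -0.03] shift [0.04 0.06 0.45] F [ 0.1  0.1 -0.7] w 0.0237
```

View pics/t8.png

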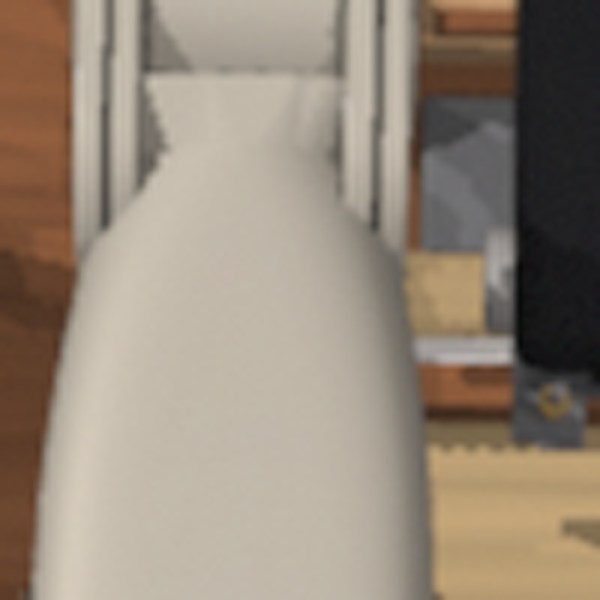

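View pics/s8.png

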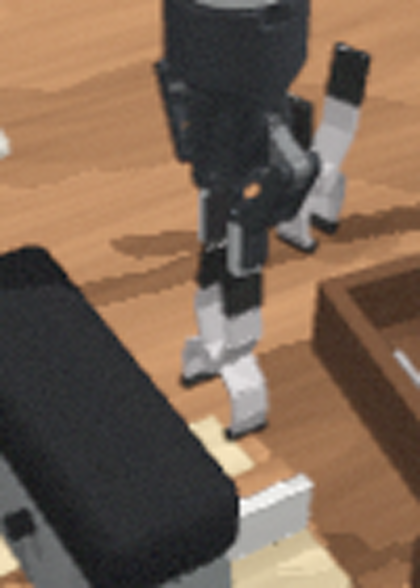

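```bash
python3 - <<'E'
from h import *
from scipy.optimize import least_squares
S=bot.camera("scene");p=bot.get_obs()["eef_pos"];print(p)
for y in(.0187,.0217,.0247):
 for b in((298.6,233.1),(287.6,220.5)):
  r=least_squares(lambda q:(proj(S,[q[0],y,q[1]])[0]-b),[.6,.17]);print(y,r.x.round(4),end=" ")
 print()
save(S,"s9.png",(275,180,315,240),12)
E
```

```text
[0.59195027 0.02272077 0.28167352]
0.0187 [0.6275 0.1783] 0.0187 [0.5711 0.1727] 
0.0217 [0.6229 0.1725] 0.0217 [0.5661 0.1669] 
0.0247 [0.6184 0.1667] 0.0247 [0.5611 0.161 ]
```

View pics/s9.png

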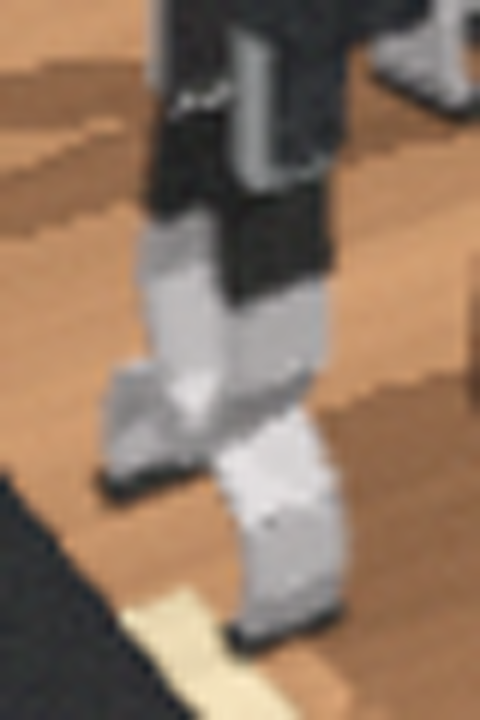

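```bash
python3 - <<'E'
from h import *
from scipy.optimize import least_squares
S=bot.camera("scene");p=bot.get_obs()["eef_pos"];print(p)
d=np.load("drill.npy")
fl=R.from_euler("z",d[2]).apply([[.0225,d[3]+.17,.08],[.0105,d[3]+.17,.08]])+[d[0],d[1],0];print(fl,proj(S,fl))
for y in(.0227,):
 for off in((0,0),(-1,-1.2),(-1.5,0),(-1.5,-1)):
  for b in((298.9,232.7),(288.3,220.2)):
   r=least_squares(lambda q:(proj(S,[q[0],y,q[1]])[0]-b-off),[.6,.17]);print(off,r.x.round(4),end=" ")
  print()
save(S,"s10.png",(285,225,335,275),12)
E
```

```text
[0.59197416 0.02278561 0.28174885]
[[0.60708305 0.08357122 0.08      ]
 [0.59509116 0.0831301  0.08      ]] [[313.29049299 244.73320142]
 [310.88551206 241.90723849]]
(0, 0) [0.6226 0.1732] (0, 0) [0.5679 0.1692] 
(-1, -1.2) [0.6176 0.1729] (-1, -1.2) [0.5626 0.1688] 
(-1.5, 0) [0.6157 0.1666] (-1.5, 0) [0.5603 0.1623] 
(-1.5, -1) [0.6154 0.17  ] (-1.5, -1) [0.56   0.1658]
```

View pics/s10.png

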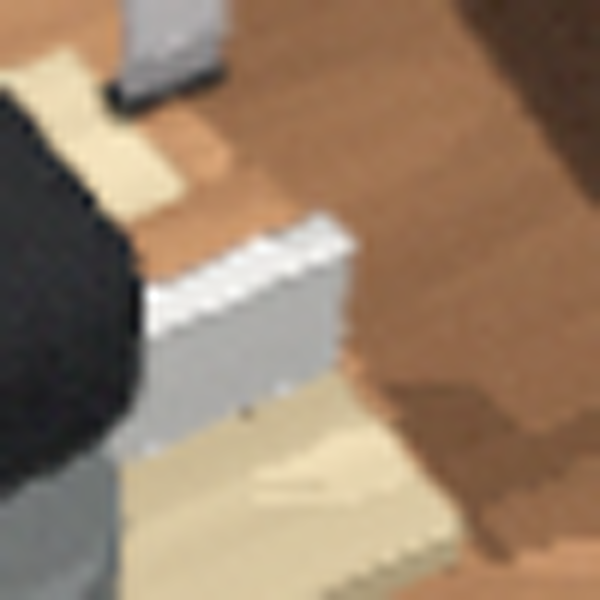

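```bash
python3 - <<'E'
from h import *
o=bot.get_obs();A=R.from_quat(o["tool_rot"])
print((A.inv().apply(np.array([.597,.0345,.21])-o["eef_pos"])/.025).round(3))
E
```

```text
[0.472 0.016 2.876]
```

```bash
python3 -m handwheel '[{"dx":0.24,"dy":0.01,"dz":0.4,"ax":0,"ay":0,"az":0},{"dx":0.24,"dy":0.01,"dz":0.5,"ax":0,"ay":0,"az":0},{"dx":0,"dy":0,"dz":0.5,"ax":0,"ay":0,"az":0},{"dx":0,"dy":0,"dz":0.5,"ax":0,"ay":0,"az":0},{"dx":0,"dy":0,"dz":0.5,"ax":0,"ay":0,"az":0},{"dx":0,"dy":0,"dz":0.4,"ax":0,"ay":0,"az":0},{"dx":0,"dy":0,"dz":0,"ax":0,"ay":0,"az":0},{"dx":0,"dy":0,"dz":0,"ax":0,"ay":0,"az":0}]'; python3 - <<'E'
from h import *
S=bot.camera("scene");print(bot.get_obs()["eef_pos"])
save(S,"s11.png",(275,205,325,265),10)
E
```

```text
clock: 12.55
eef_pos: [0.5973, 0.0337, 0.2117]
tool_rot: [0.695, 0.719, 0.024, 0.026]
ft_force: [0.0, 0.1, -0.5]
grip_width: 0.0238
[0.59765982 0.03373269 0.21230135]
```

View pics/s11.png

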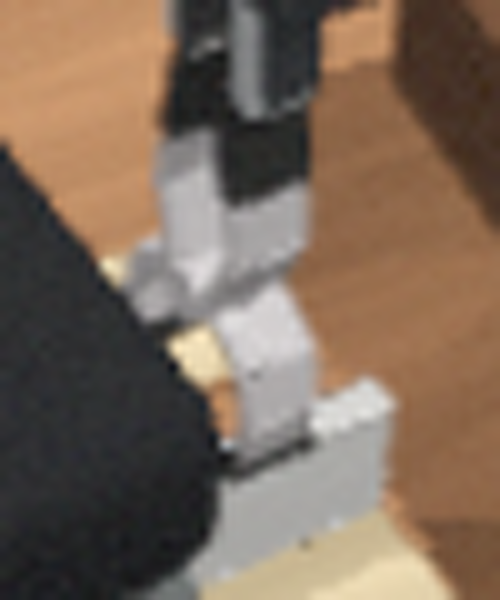

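```bash
python3 - <<'E'
from h import *
from scipy.optimize import least_squares
S=bot.camera("scene")
d=np.load("drill.npy")
P=R.from_euler("z",d[2]).apply([[.0225,.2,.08],[.0225,.15,.08],[.0225,.15,.1],[.0325,.15,.08]])+[d[0],d[1],0];print(P,proj(S,P)-[275,205])
for off in((0,0),(-.9,-.8)):
 for b in((302.3,250.5),(291.2,237.2)):
   r=least_squares(lambda q:(proj(S,[q[0],.0337,q[1]])[0]-b-off),[.6,.17]);print(off,r.x.round(4),end=" ")
E
```

```text
[[0.60709208 0.08332584 0.08      ]
 [0.60893006 0.03335963 0.08      ]
 [0.60893006 0.03335963 0.1       ]
 [0.6189233  0.03372723 0.08      ]] [[38.21679979 39.76599215]
 [22.95152361 46.55847177]
 [23.32834626 41.70513539]
 [24.92723762 49.02388432]]
(0, 0) [0.6287 0.1048] (0, 0) [0.5695 0.0992] (-0.9, -0.8) [0.6242 0.1033] (-0.9, -0.8) [0.5646 0.0977]
```

```bash
python3 -m handwheel '[{"dx":0,"dy":0.04,"dz":0.4,"ax":0,"ay":0,"az":0},{"dx":0,"dy":0,"dz":0.4,"ax":0,"ay":0,"az":0},{"dx":0,"dy":0,"dz":0.2,"ax":0,"ay":0,"az":0},{"dx":0,"dy":0,"dz":0,"ax":0,"ay":0,"az":0}]';  python3 -m handwheel '[{"dx":0,"dy":0,"dz":0.2,"ax":0,"ay":0,"az":0},{"dx":0,"dy":0,"dz":0,"ax":0,"ay":0,"az":0}]';  python3 -m handwheel '[{"dx":0,"dy":0,"dz":0.2,"ax":0,"ay":0,"az":0},{"dx":0,"dy":0,"dz":0,"ax":0,"ay":0,"az":0}]';python3 - <<'E'
from h import *
S=bot.camera("scene");print(bot.get_obs()["eef_pos"])
save(S,"s12.png",(275,205,325,265),10)
E
```

```text
clock: 13.05
eef_pos: [0.599, 0.0337, 0.1852]
tool_rot: [0.695, 0.719, 0.023, 0.025]
ft_force: [-1.5, 0.1, -2.4]
grip_width: 0.0242
clock: 13.25
eef_pos: [0.5997, 0.0337, 0.1811]
tool_rot: [0.695, 0.719, 0.023, 0.025]
ft_force: [-0.3, 1.0, -2.0]
grip_width: 0.024
clock: 13.45
eef_pos: [0.6, 0.0337, 0.1762]
tool_rot: [0.695, 0.719, 0.023, 0.025]
ft_force: [-2.1, 0.0, -2.8]
grip_width: 0.0241
[0.60007427 0.03375654 0.17629804]
```

View pics/s12.png

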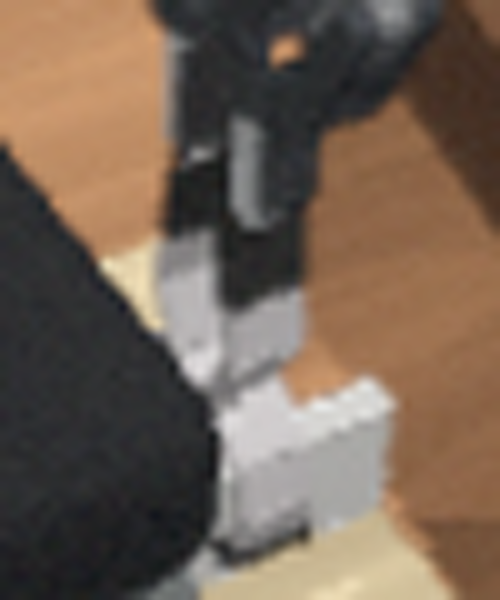

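```bash
python3 -m handwheel '[{"dx":0,"dy":-0.12,"dz":0,"ax":0,"ay":0,"az":0},{"dx":0,"dy":0,"dz":0,"ax":0,"ay":0,"az":0}]';  python3 -m handwheel '[{"dx":0,"dy":-0.014,"dz":0.2,"ax":0,"ay":0,"az":0},{"dx":0,"dy":-0.014,"dz":0.2,"ax":0,"ay":0,"az":0},{"dx":0,"dy":0,"dz":0,"ax":0,"ay":0,"az":0}]';  python3 -m handwheel '[{"dx":0,"dy":-0.014,"dz":0.2,"ax":0,"ay":0,"az":0},{"dx":0,"dy":-0.014,"dz":0.2,"ax":0,"ay":0,"az":0},{"dx":0,"dy":0,"dz":0,"ax":0,"ay":0,"az":0},{"dx":0,"dy":0,"dz":0,"ax":0,"ay":0,"az":0}]';python3 - <<'E'
from h import *
S=bot.camera("scene");print(bot.get_obs()["eef_pos"])
save(S,"s13.png",(275,195,325,265),8)
E
```

```text
clock: 13.7
eef_pos: [0.5983, 0.0337, 0.1772]
tool_rot: [0.695, 0.719, 0.025, 0.026]
ft_force: [0.6, -0.3, -1.6]
grip_width: 0.0241
clock: 14.0
eef_pos: [0.5975, 0.0336, 0.1658]
tool_rot: [0.695, 0.719, 0.024, 0.025]
ft_force: [-0.8, 0.0, -1.2]
grip_width: 0.0243
clock: 14.4
eef_pos: [0.5977, 0.0336, 0.1565]
tool_rot: [0.695, 0.719, 0.024, 0.026]
ft_force: [0.5, -0.5, 0.0]
grip_width: 0.0242
[0.59789317 0.03358343 0.15677272]
```

View pics/s13.png

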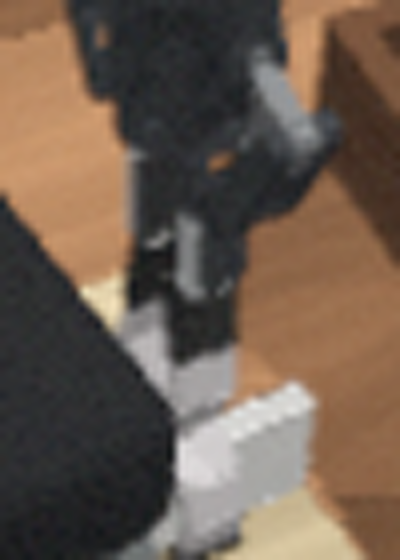

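```bash
python3 -m handwheel '[{"dx":0,"dy":-0.01,"dz":0.12,"ax":0,"ay":0,"az":0},{"dx":0,"dy":-0.01,"dz":0.1,"ax":0,"ay":0,"az":0},{"dx":0,"dy":0,"dz":0,"ax":0,"ay":0,"az":0},{"dx":0,"dy":0,"dz":0,"ax":0,"ay":0,"az":0}]'
```

```text
clock: 14.85
eef_pos: [0.599, 0.0336, 0.1545]
tool_rot: [0.694, 0.719, 0.026, 0.028]
ft_force: [-3.6, -0.1, 10.1]
grip_width: 0.0239
```

```bash
python3 -m handwheel '[{"dx":0,"dy":0,"dz":-0.07,"ax":0,"ay":0,"az":0},{"dx":0,"dy":0,"dz":0,"ax":0,"ay":0,"az":0}]'; python3 -m handwheel '[{"dx":0,"dy":0,"dz":0,"ax":0,"ay":0,"az":0},{"dx":0,"dy":0,"dz":0,"ax":0,"ay":0,"az":0},{"dx":0,"dy":0,"dz":0,"ax":0,"ay":0,"az":0}]' -0.2;python3 -m handwheel '[{"dx":0,"dy":0,"dz":0,"ax":0,"ay":0,"az":0},{"dx":0,"dy":0,"dz":0,"ax":0,"ay":0,"az":0},{"dx":0,"dy":0,"dz":0,"ax":0,"ay":0,"az":0}]' 0.1;python3 -m handwheel '[{"dx":0,"dy":0,"dz":0,"ax":0,"ay":0,"az":0},{"dx":0,"dy":0,"dz":0,"ax":0,"ay":0,"az":0},{"dx":0,"dy":0,"dz":0,"ax":0,"ay":0,"az":0}]' 0.6; python3 - <<'E'
from h import *
S=bot.camera("scene");print(bot.get_obs()["eef_pos"])
save(S,"s14.png",(265,185,325,265),7.5)
E
```

```text
clock: 15.05
eef_pos: [0.5985, 0.0336, 0.1546]
tool_rot: [0.695, 0.719, 0.025, 0.027]
ft_force: [-2.1, -0.5, 6.4]
grip_width: 0.0241
clock: 15.35
eef_pos: [0.5976, 0.0336, 0.1531]
tool_rot: [0.695, 0.719, 0.024, 0.026]
ft_force: [-0.4, 0.1, 4.8]
grip_width: 0.0338
clock: 15.65
eef_pos: [0.5976, 0.0336, 0.1525]
tool_rot: [0.695, 0.719, 0.024, 0.026]
ft_force: [-0.4, 0.5, -0.5]
grip_width: 0.0468
clock: 15.95
eef_pos: [0.5977, 0.0336, 0.153]
tool_rot: [0.695, 0.719, 0.024, 0.026]
ft_force: [-0.3, 0.3, 0.5]
grip_width: 0.0682
[0.59765628 0.03359188 0.15301523]
```

View pics/s14.png

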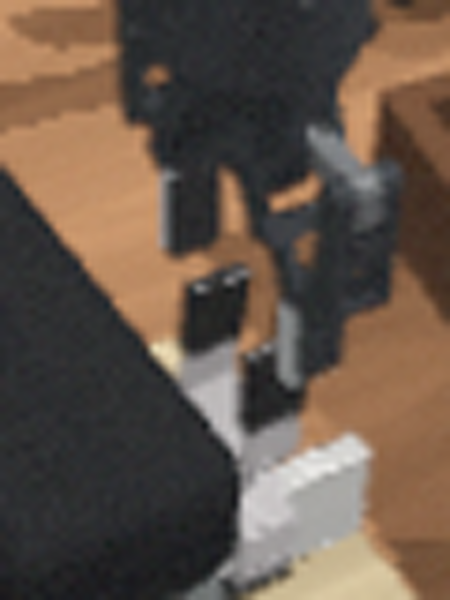

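```bash
python3 -m handwheel '[{"dx":0,"dy":0,"dz":0,"ax":0,"ay":0,"az":0},{"dx":0,"dy":0,"dz":0,"ax":0,"ay":0,"az":0}]' 1; python3 -m handwheel '[{"dx":0,"dy":0.014,"dz":-0.2,"ax":0,"ay":0,"az":0},{"dx":0,"dy":0.028,"dz":-0.4,"ax":0,"ay":0,"az":0},{"dx":0,"dy":0.04,"dz":-0.6,"ax":0,"ay":0,"az":0},{"dx":0,"dy":0.06,"dz":-0.9,"ax":0,"ay":0,"az":0},{"dx":0,"dy":0.07,"dz":-1,"ax":0,"ay":0,"az":0},{"dx":0,"dy":0.07,"dz":-1,"ax":0,"ay":0,"az":0},{"dx":0,"dy":0.07,"dz":-1,"ax":0,"ay":0,"az":0},{"dx":0,"dy":0.07,"dz":-1,"ax":0,"ay":0,"az":0},{"dx":0,"dy":0.07,"dz":-1,"ax":0,"ay":0,"az":0}]'; python3 - <<'E'
from h import *
S=bot.camera("scene");goto([.5,-.1,.4],.0368)
save(S,"s15.png",(235,165,345,275),6);print(bot.get_obs()["joint_pos"])
E
```

```text
clock: 16.2
eef_pos: [0.5976, 0.0336, 0.153]
tool_rot: [0.695, 0.719, 0.024, 0.026]
ft_force: [0.2, 0.7, -0.2]
grip_width: 0.0853
clock: 17.1
eef_pos: [0.5973, 0.0343, 0.3332]
tool_rot: [0.695, 0.719, 0.025, 0.026]
ft_force: [0.6, -0.1, 0.4]
grip_width: 0.0852
clk 17.15 pos [0.5987 0.0344 0.3382] rotunits [ 0.53  0.02 -0.02] shift [-5.23 -4.14 -2.47] F [-0.1 -0.4  2.9] w 0.0855
[ 0.06031816  0.37031955  0.48100321  1.6017835  -0.00572424  1.59687204]
```

View pics/s15.png

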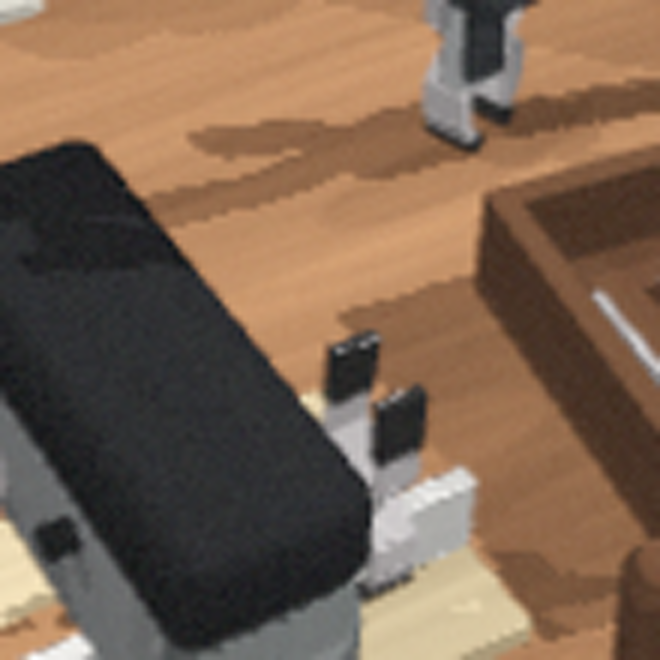

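```bash
python3 -m handwheel '[{"dx":0,"dy":-0.5,"dz":-0.5,"ax":0.27,"ay":0,"az":0},{"dx":0,"dy":-0.5,"dz":-0.5,"ax":0.26,"ay":0,"az":0},{"dx":0,"dy":-0.8,"dz":-0.5,"ax":0,"ay":0,"az":0},{"dx":-0.5,"dy":-0.8,"dz":-0.5,"ax":0,"ay":0,"az":0},{"dx":-0.8,"dy":-0.6,"dz":-0.5,"ax":0,"ay":0,"az":0},{"dx":-1,"dy":-0.4,"dz":0,"ax":0,"ay":0,"az":0},{"dx":-1,"dy":-0.2,"dz":0,"ax":0,"ay":0,"az":0},{"dx":-1,"dy":0,"dz":0,"ax":0,"ay":0,"az":0},{"dx":-1,"dy":0,"dz":0,"ax":0,"ay":0,"az":0},{"dx":-1,"dy":0,"dz":0,"ax":0,"ay":0,"az":0},{"dx":-1,"dy":0,"dz":0,"ax":0,"ay":0,"az":0},{"dx":-1,"dy":0,"dz":0,"ax":0,"ay":0,"az":0}]'; python3 - <<'E'
from h import *
T=bot.camera("top");S=bot.camera("scene");goto([.633,-.226,.39],.0368)
print(bot.get_obs()["joint_pos"]);save(T,"t16.png",(220,100,440,250),3.6);save(S,"s16.png",(160,160,340,320),3.7)
E
```

```text
clock: 18.35
eef_pos: [0.5084, -0.1771, 0.3945]
tool_rot: [0.695, 0.719, -0.004, -0.001]
ft_force: [0.6, 0.4, -0.4]
grip_width: 0.0854
clk 18.45 pos [ 0.5084 -0.1787  0.3937] rotunits [-0.06  0.03 -0.05] shift [-2.07  4.91  0.15] F [-0.   0.  -1.3] w 0.0853
[-0.3335941   0.33836082  0.58294628  1.82185495 -0.00770169  1.20717868]
```

View pics/t16.png

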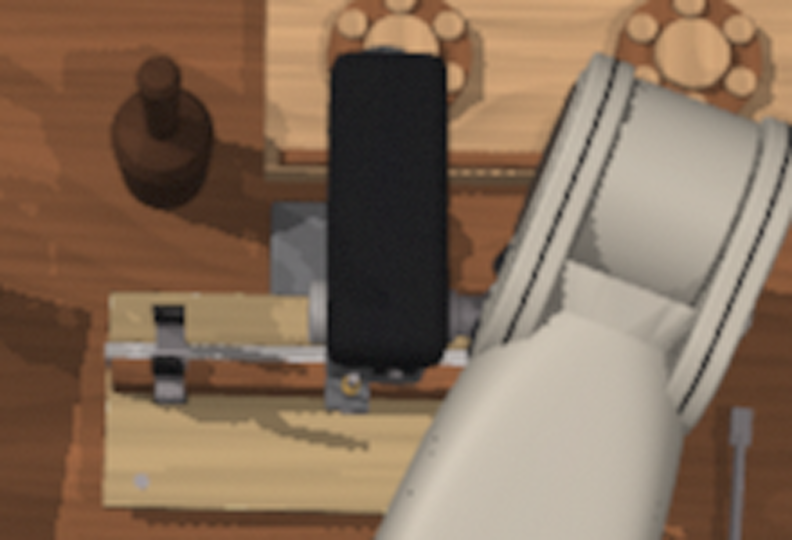

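View pics/s16.png

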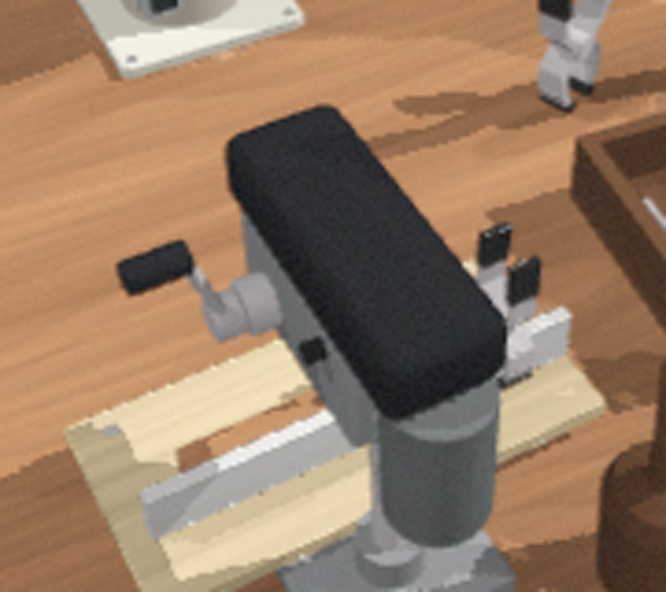

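```bash
python3 -m handwheel '[{"dx":-0.7,"dy":0,"dz":0,"ax":0,"ay":0,"az":0},{"dx":-0.7,"dy":0.2,"dz":0,"ax":0,"ay":0,"az":0},{"dx":-0.7,"dy":0.6,"dz":0,"ax":0,"ay":0,"az":0},{"dx":-0.1,"dy":0.8,"dz":0,"ax":0,"ay":0,"az":0},{"dx":0,"dy":0.8,"dz":0,"ax":0,"ay":0,"az":0},{"dx":0,"dy":0.8,"dz":0,"ax":0,"ay":0,"az":0},{"dx":0,"dy":0.8,"dz":0,"ax":0,"ay":0,"az":0},{"dx":0,"dy":0.7,"dz":0,"ax":0,"ay":0,"az":0},{"dx":0,"dy":0.3,"dz":0,"ax":0,"ay":0,"az":0},{"dx":0,"dy":0,"dz":0,"ax":0,"ay":0,"az":0},{"dx":0,"dy":0,"dz":0,"ax":0,"ay":0,"az":0}]'; python3 ov.py scene 160 130 270 280 4 s17.png; python3 - <<'E'
from h import *
goto([.6332,-.230,.307],.0368)
print(bot.get_obs()["joint_pos"])
E
```

```text
clock: 19.55
eef_pos: [0.6314, -0.2255, 0.3906]
tool_rot: [0.695, 0.719, -0.003, 0.002]
ft_force: [-0.1, -0.5, 0.6]
grip_width: 0.0857
clk 19.6 pos [ 0.6312 -0.2256  0.3913] rotunits [-0.01  0.05 -0.02] shift [-0.18  0.07  3.37] F [-0.4  0.3  1. ] w 0.0853
[-0.33993369  0.74809915  1.27541162  2.09684213 -0.00712432  1.19690422]
```

View pics/s17.png

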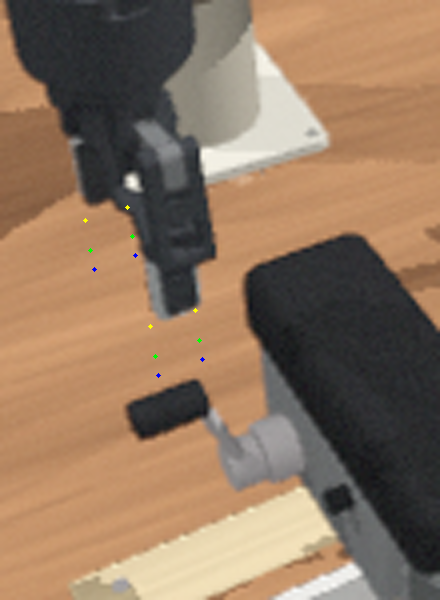

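```bash
python3 - <<'E'
from h import *
S=bot.camera("scene")
for x in(.61,.617,.624):
  for z in(.1565,.1465,.1375): print(x,z,proj(S,[x,.0336,z])[0].round(1))
P=np.array([.6332,-.2259,.3072])
print(proj(S,P))
E
```

```text
0.61 0.1565 [299.7 232.5]
0.61 0.1465 [299.5 235.2]
0.61 0.1375 [299.3 237.5]
0.617 0.1565 [301.1 234.3]
0.617 0.1465 [300.9 236.9]
0.617 0.1375 [300.7 239.3]
0.624 0.1565 [302.5 236.1]
0.624 0.1465 [302.3 238.7]
0.624 0.1375 [302.1 241. ]
[[200.84228494 231.90294253]]
```

```bash
python3 -m handwheel '[{"dx":-0.09,"dy":0.04,"dz":0.5,"ax":0,"ay":0,"az":0},{"dx":-0.09,"dy":0.04,"dz":0.5,"ax":0,"ay":0,"az":0},{"dx":0,"dy":0,"dz":0.6,"ax":0,"ay":0,"az":0},{"dx":0,"dy":0,"dz":0.6,"ax":0,"ay":0,"az":0},{"dx":0,"dy":0,"dz":0.4,"ax":0,"ay":0,"az":0},{"dx":0,"dy":0,"dz":0,"ax":0,"ay":0,"az":0}]'; python3 ov.py scene 160 150 260 270 5 s18.png; python3 - <<'E'
from h import *
goto([.6332,-.230,.29],.0368)
print(bot.get_obs()["joint_pos"])
E
```

```text
clock: 20.25
eef_pos: [0.6328, -0.2306, 0.3251]
tool_rot: [0.695, 0.719, -0.003, 0.001]
ft_force: [-0.1, 0.8, 0.1]
grip_width: 0.0851
clk 20.3 pos [ 0.633  -0.2306  0.3259] rotunits [-0.02  0.04 -0.02] shift [0.02 0.01 1.44] F [ 0.4 -1.  -0.4] w 0.0855
[-0.34604822  0.64576956  0.89985244  1.82480196 -0.0070664   1.19126921]
```

View pics/s18.png

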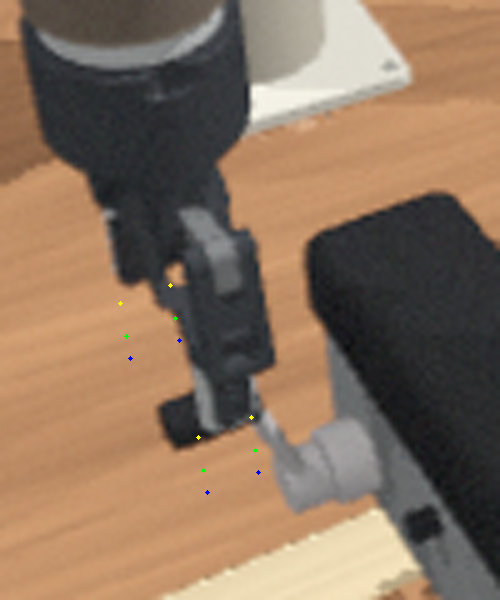

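```bash
python3 -m handwheel '[{"dx":0,"dy":0.01,"dz":0.4,"ax":0,"ay":0,"az":0},{"dx":0,"dy":0,"dz":0.5,"ax":0,"ay":0,"az":0},{"dx":0,"dy":0,"dz":0.5,"ax":0,"ay":0,"az":0},{"dx":0,"dy":0,"dz":0.4,"ax":0,"ay":0,"az":0},{"dx":0,"dy":0,"dz":0,"ax":0,"ay":0,"az":0},{"dx":0,"dy":0,"dz":0,"ax":0,"ay":0,"az":0}]'; python3 ov.py scene 160 150 260 270 5 s19.png; python3 - <<'E'
from h import *
goto([.6332,-.230,.28],.0368)
E
```

```text
clock: 20.9
eef_pos: [0.6337, -0.2308, 0.2809]
tool_rot: [0.695, 0.719, -0.003, 0.001]
ft_force: [-0.4, -0.2, 0.3]
grip_width: 0.0851
clk 20.95 pos [ 0.6339 -0.2309  0.281 ] rotunits [-0.01  0.04 -0.02] shift [ 0.04 -0.03  0.04] F [ 0.7 -0.3 -1. ] w 0.0851
```

View pics/s19.png

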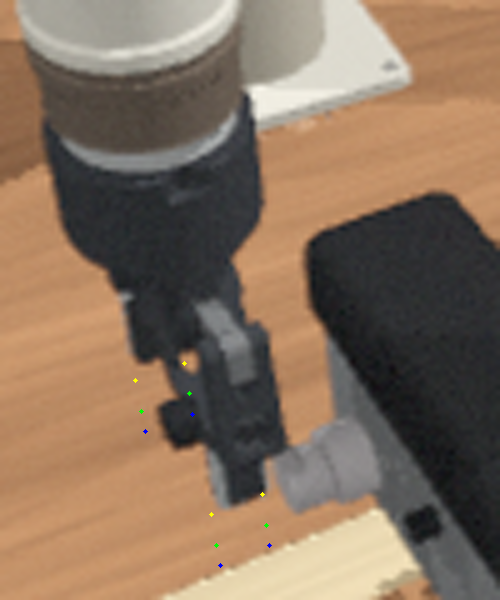

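Positioned; close on the knob.

```bash
python3 -m handwheel '[{"dx":0,"dy":0,"dz":0,"ax":0,"ay":0,"az":0},{"dx":0,"dy":0,"dz":0,"ax":0,"ay":0,"az":0},{"dx":0,"dy":0,"dz":0,"ax":0,"ay":0,"az":0},{"dx":0,"dy":0,"dz":0,"ax":0,"ay":0,"az":0},{"dx":0,"dy":0,"dz":0,"ax":0,"ay":0,"az":0},{"dx":0,"dy":0,"dz":0,"ax":0,"ay":0,"az":0},{"dx":0,"dy":0,"dz":0,"ax":0,"ay":0,"az":0}]' -1; python3 ov.py scene 160 150 260 270 5 s20.png; python3 - <<'E'
from h import *
goto([.6332,-.230,.28],.0368)
E
```

```text
clock: 21.65
eef_pos: [0.633, -0.2306, 0.2794]
tool_rot: [0.695, 0.719, -0.004, 0.0]
ft_force: [-1.9, 0.0, 1.7]
grip_width: 0.02
clk 21.7 pos [ 0.633  -0.2306  0.2794] rotunits [-0.04  0.04 -0.02] shift [ 0.02  0.01 -0.02] F [-2.2 -0.4  2.4] w 0.0204
```

View pics/s20.png

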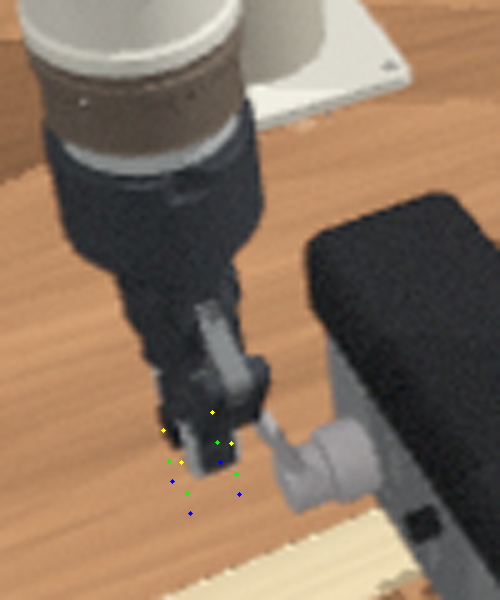

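```bash
python3 -m handwheel '[{"dx":0,"dy":-0.44,"dz":-0.08,"ax":0,"ay":0,"az":0},{"dx":0,"dy":-0.45,"dz":-0.03,"ax":0,"ay":0,"az":0},{"dx":0,"dy":-0.45,"dz":0.03,"ax":0,"ay":0,"az":0},{"dx":0,"dy":0,"dz":0,"ax":0,"ay":0,"az":0}]'; python3 -m handwheel '[{"dx":0,"dy":-0.44,"dz":0.08,"ax":0,"ay":0,"az":0},{"dx":0,"dy":-0.43,"dz":0.14,"ax":0,"ay":0,"az":0},{"dx":0,"dy":0,"dz":0,"ax":0,"ay":0,"az":0}]'; python3 ov.py scene 160 150 260 270 5 s21.png; python3 - <<'E'
from h import *
goto([.6332,-.230,.28],.0368)
E
```

```text
clock: 22.1
eef_pos: [0.6057, -0.2316, 0.2849]
tool_rot: [0.695, 0.719, 0.002, 0.007]
ft_force: [11.5, 0.7, 6.2]
grip_width: 0.02
clock: 22.4
eef_pos: [0.5859, -0.2324, 0.2835]
tool_rot: [0.694, 0.72, 0.004, 0.011]
ft_force: [10.5, 2.3, 15.8]
grip_width: 0.0199
clk 22.45 pos [ 0.586  -0.2324  0.2835] rotunits [ 0.13  0.07 -0.01] shift [0.03 1.89 0.14] F [11.4  2.5 17.1] w 0.0202
```

View pics/s21.png

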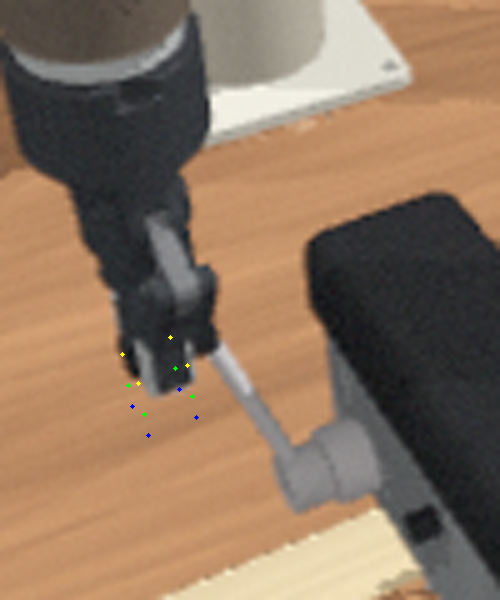

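```bash
python3 -m handwheel '[{"dx":0,"dy":-0.48,"dz":0.1,"ax":0,"ay":0,"az":0},{"dx":0,"dy":-0.45,"dz":0.15,"ax":0,"ay":0,"az":0},{"dx":0,"dy":0,"dz":0,"ax":0,"ay":0,"az":0}]'; python3 -m handwheel '[{"dx":0,"dy":-0.42,"dz":0.22,"ax":0,"ay":0,"az":0},{"dx":0,"dy":-0.36,"dz":0.27,"ax":0,"ay":0,"az":0},{"dx":0,"dy":0,"dz":0,"ax":0,"ay":0,"az":0}]'; python3 ov.py scene 150 150 260 270 5 s22.png; python3 - <<'E'
from h import *
goto([.6332,-.230,.28],.0368)
p=bot.get_obs()["eef_pos"];dx=p[0]-.633;dz=p[2]-.2794
s=-.2474-dx/.09;c=.9689+dz/.09;print("phi",np.arctan2(s,c),"r",np.hypot(s,c)*.09)
E
```

```text
clock: 22.75
eef_pos: [0.5609, -0.2332, 0.2744]
tool_rot: [0.695, 0.719, 0.002, 0.008]
ft_force: [9.2, 1.5, 9.7]
grip_width: 0.0194
clock: 23.05
eef_pos: [0.5429, -0.2338, 0.2615]
tool_rot: [0.694, 0.72, 0.003, 0.008]
ft_force: [14.7, 2.4, 5.2]
grip_width: 0.0199
clk 23.1 pos [ 0.5429 -0.2338  0.2615] rotunits [ 0.1   0.05 -0.01] shift [ 0.02  3.61 -0.74] F [14.1  1.8  5.9] w 0.0195
phi 0.7746733328880725 r 0.09695460173365207
```

View pics/s22.png

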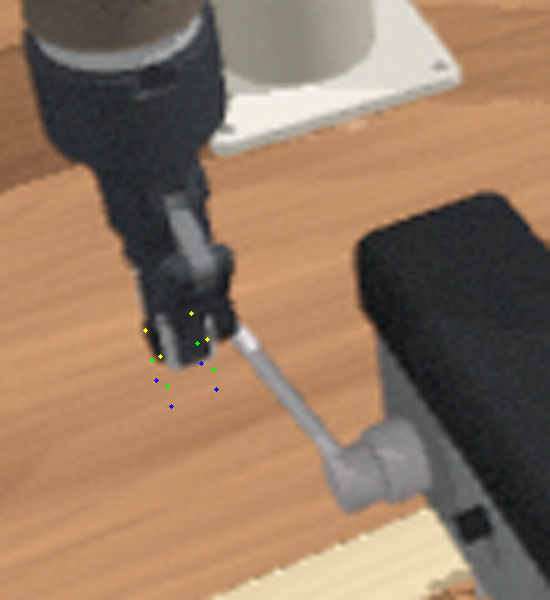

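```bash
python3 -m handwheel '[{"dx":0,"dy":-0.2,"dz":0.33,"ax":0,"ay":0,"az":0},{"dx":0,"dy":-0.16,"dz":0.38,"ax":0,"ay":0,"az":0},{"dx":0,"dy":0,"dz":0,"ax":0,"ay":0,"az":0}]'; python3 -m handwheel '[{"dx":0,"dy":-0.12,"dz":0.4,"ax":0,"ay":0,"az":0},{"dx":0,"dy":-0.08,"dz":0.4,"ax":0,"ay":0,"az":0},{"dx":0,"dy":0,"dz":0,"ax":0,"ay":0,"az":0}]'; python3 ov.py scene 150 150 260 270 5 s23.png; python3 - <<'E'
from h import *
goto([.5253,-.230,.2206],.0368)
p=bot.get_obs()["eef_pos"];dx=p[0]-.633;dz=p[2]-.2794
s=-.2474-dx/.09;c=.9689+dz/.09;print("phi",np.arctan2(s,c),"r",np.hypot(s,c)*.09)
E
```

```text
clock: 23.4
eef_pos: [0.5319, -0.2341, 0.2433]
tool_rot: [0.694, 0.72, 0.001, 0.006]
ft_force: [9.0, 2.2, 8.2]
grip_width: 0.0198
clock: 23.7
eef_pos: [0.5253, -0.2344, 0.2255]
tool_rot: [0.694, 0.72, 0.0, 0.006]
ft_force: [3.9, 3.7, 17.7]
grip_width: 0.02
clk 23.75 pos [ 0.5253 -0.2344  0.2254] rotunits [ 0.06  0.05 -0.01] shift [0.18 0.01 0.19] F [ 2.6  4.8 18.2] w 0.02
phi 1.1995974969023413 r 0.09166070858507508
```

View pics/s23.png

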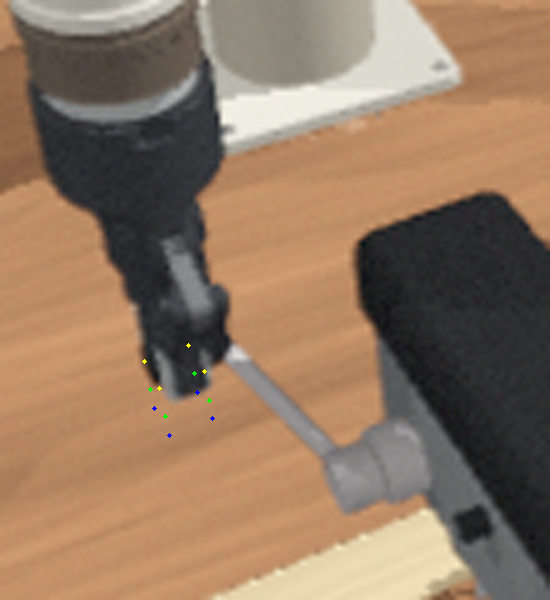

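```bash
python3 -m handwheel '[{"dx":0,"dy":0,"dz":0.2,"ax":0,"ay":0,"az":0},{"dx":0,"dy":0,"dz":0,"ax":0,"ay":0,"az":0}]'; python3 -m handwheel '[{"dx":0,"dy":0,"dz":0.15,"ax":0,"ay":0,"az":0},{"dx":0,"dy":0,"dz":0,"ax":0,"ay":0,"az":0},{"dx":0,"dy":0,"dz":0,"ax":0,"ay":0,"az":0}]'; python3 - <<'E'
from h import *
S=bot.camera("scene");save(S,"s24.png",(150,200,250,270),7)
d=np.load("drill.npy")
for ph in(.9,1.0,1.1,1.15,1.2,1.25):
  P=R.from_euler("z",d[2]).apply([[.015-r*np.sin(ph),y,.22+r*np.cos(ph)] for r,y in((.09,-.11),(.09,-.13),(.09,-.09),(.08,-.085),(0,-.085))])+[d[0],d[1],0]
  print(ph,((proj(S,P)+[.9,.8]-[150,200])*7).round(0).tolist())
E
```

```text
clock: 23.95
eef_pos: [0.5255, -0.2345, 0.225]
tool_rot: [0.694, 0.72, 0.001, 0.008]
ft_force: [-3.5, 7.3, 37.1]
grip_width: 0.0199
clock: 24.25
eef_pos: [0.5256, -0.2346, 0.2245]
tool_rot: [0.694, 0.72, 0.001, 0.01]
ft_force: [-8.5, 9.7, 49.8]
grip_width: 0.0198
0.9 [[264.0, 113.0], [204.0, 134.0], [322.0, 92.0], [348.0, 115.0], [439.0, 342.0]]
1.0 [[261.0, 119.0], [202.0, 140.0], [319.0, 98.0], [345.0, 120.0], [439.0, 342.0]]
1.1 [[260.0, 128.0], [201.0, 149.0], [317.0, 107.0], [343.0, 128.0], [439.0, 342.0]]
1.15 [[259.0, 133.0], [201.0, 154.0], [316.0, 112.0], [342.0, 132.0], [439.0, 342.0]]
1.2 [[259.0, 138.0], [201.0, 159.0], [316.0, 118.0], [342.0, 137.0], [439.0, 342.0]]
1.25 [[259.0, 145.0], [202.0, 165.0], [316.0, 124.0], [342.0, 143.0], [439.0, 342.0]]
```

View pics/s24.png

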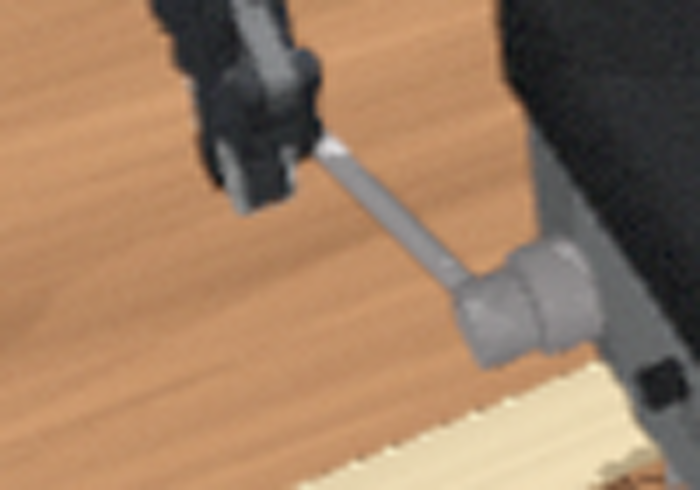

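```bash
python3 -m handwheel '[{"dx":0,"dy":0.03,"dz":-0.18,"ax":0,"ay":0,"az":0},{"dx":0,"dy":0,"dz":0,"ax":0,"ay":0,"az":0},{"dx":0,"dy":0,"dz":0,"ax":0,"ay":0,"az":0},{"dx":0,"dy":0,"dz":0,"ax":0,"ay":0,"az":0}]'; python3 - <<'E'
from h import *
S=bot.camera("scene");T=bot.camera("top");save(S,"s25.png",(100,160,350,350),3);save(T,"t25.png",(210,90,450,300),3.2)
E
```

```text
clock: 24.7
eef_pos: [0.5255, -0.2345, 0.225]
tool_rot: [0.694, 0.72, 0.0, 0.007]
ft_force: [-4.1, 6.6, 34.1]
grip_width: 0.0196
```

View pics/s25.png

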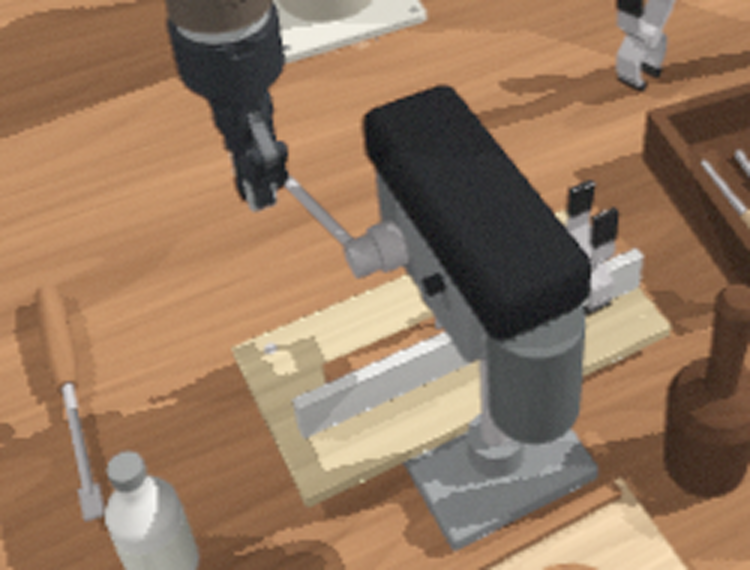

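View pics/t25.png

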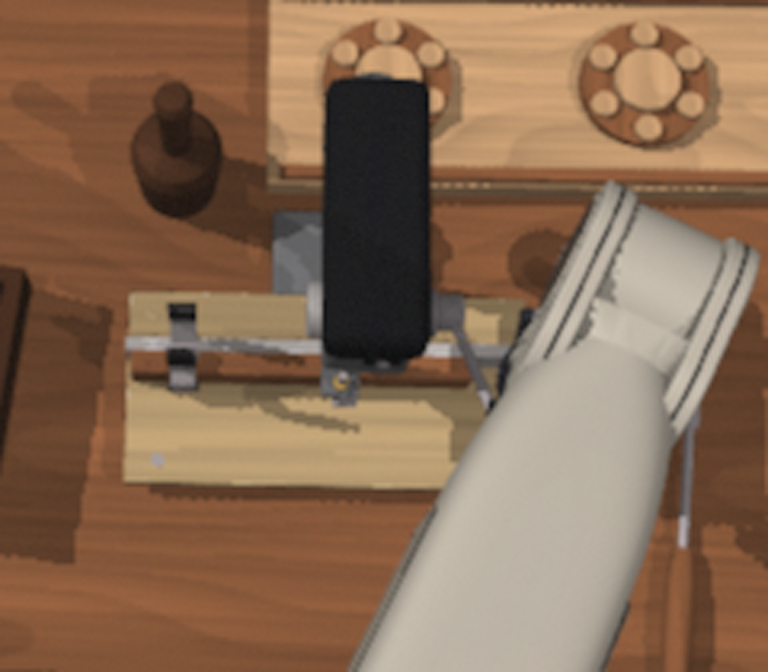

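```bash
python3 -m handwheel '[{"dx":0,"dy":0,"dz":-0.07,"ax":0,"ay":0,"az":0},{"dx":0,"dy":0,"dz":0,"ax":0,"ay":0,"az":0},{"dx":0,"dy":0,"dz":0,"ax":0,"ay":0,"az":0}]'; python3 - <<'E'
from h import *
print(bot.job_done())
E
```

```text
clock: 25.1
eef_pos: [0.5254, -0.2345, 0.2252]
tool_rot: [0.694, 0.72, -0.0, 0.006]
ft_force: [-2.0, 5.5, 27.3]
grip_width: 0.0199
the job is handed in; nothing more can be done
None
```

I took the spring clamp off the tray wall and clipped it over rail and fence about 150 mm left of the spindle, then let go of it. After that I pulled the feed lever to the stop, and I handed in at about 25 s still gripping it.

**Clamp:** I lowered it until it met about 10 N of resistance, backed off slightly and released. Both cameras show it upright across rail and fence, still in place after the lever was pulled. The clip spot was 140 mm. I used about 150 mm because the belt cover partly hides the nearer spot.

**Lever:** Pushing down further raised the force from 18 to 50 N while the tool moved less than 1 mm. The rod end in the scene picture agreed with the stop position to about 2 pixels. I eased off, and the last reading was about 27 N down on the lever with the knob held at 20 mm opening.

**Checks that disagreed:**
- The fingertips looked about 13 mm behind the tool point when open, further back than the description gives. I went lower on the knob because of this.
- The lever angle worked out from the tool position was about 0.05 rad short of the stop. I put this down to about 4 mm of slip on the knob.

**Not seen directly:** The top view shows no visible shift of the rail. The bit inside the hole could not be seen, so I rely on the lever having passed the point where it would have hit the wood. The mallet, glue bottle and gouge were not touched.

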